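Check a power unit dead, then strip it down

TASK

Strip this power unit for rework, in the reverse order of its assembly. Lift off the cover and stand it upright on the blue mat; then, before anything else comes out, check that the unit is dead: put the test probe's pin down to the bottom of the terminal opening, keep it there for two seconds, and put the probe back fully home in its stand. Then lay the retaining frame flat on the same mat, fin up, beside the cover, take out every capacitor (there may be two to four) and stand them upright on the floor of the black tray, never letting one tip over and without disturbing the small brown jar.

Things in the scene. Friction and masses are not known exactly. Their poses are not given: they have to be found in the camera images.
- unit: Fixed dark base plate of the power unit, 126 (x) x 176 (y) mm, origin under its centre. Four 46 mm square pockets, walls up to 24 mm, floor at 8 mm height, centred at x = +-32, y = -57 or +7 mm. Posts 82 mm high at (+-54, -25), (0, -79), (0, 29) carry the retaining frame on 70 mm high steps, 2 mm play. Black terminal tower 44 x 44 mm, 70 mm high, at (0, 63). All hidden by the cover at first.
- terminal (a point): Centre of the mouth of the terminal opening, on top of the terminal tower, 70 mm above the table at (0, +63) mm in the unit's frame: a vertical round hole 12 mm wide, 35 mm deep. The point's axes are those of the unit.
- cover_mid (a point): Cover: dark slotted metal box, open below, 140 (x) x 190 (y) x 127 mm high, 0.45 kg, over the base at first (same centre and axes as the unit, rim on the table, 4 mm play; raise 125 mm to clear what is inside). Point: on its middle axis, 87.5 mm above the rim. Black handle bar on top along y, 16 mm thick (x), 120 long, 18 high, its middle 78.5 mm above this point, 30 mm free below it.
- frame_mid (a point): Retaining frame: grey plate 112 x 112 x 6 mm, 0.18 kg, with four 34 mm windows round the capacitors' necks (the cans cannot pass). Grip: upright central fin 12 mm thick (x), 50 long (y), 42 high. Point: on the fin's axis, 24 mm above the plate's underside (48 mm in all). At first on the posts, underside at 70 mm height, centred at (0, -25) mm of the unit, same axes.
- probe_mid (a point): Test probe, upright in its stand at first: steel pin 8 mm thick, 60 mm long, pointed, below a square black handle 24 x 24 x 70 mm (130 mm in all, 0.07 kg) whose underside rests on the stand's top. Point: on its axis 65 mm above the tip; the handle spans 60 to 130 mm above the tip. z points from tip to handle, x and y along the handle's sides.
- probe_tip (a point): The point of the probe's pin; axes as the probe's.
- stand: Probe stand: fixed grey block 70 x 70 x 72 mm with a vertical hole in the middle of its top; origin at the centre of its underside.
- stand_hole (a point): Centre of the mouth of the stand's hole, 72 mm above the table: 12 mm wide, 66 mm deep.
- mat: Blue lay-down mat, fixed, 360 (x) x 220 (y) mm, 3 mm thick; origin at the centre of its underside, on the table. It lies on one side of the unit and the tray on the other; which is which changes.
- tray: Black open parts tray, fixed, 230 x 230 mm, 30 mm high, walls and floor 5 mm thick; origin at the centre of its underside. Empty at the start.
- jar: Bystander: small brown glass jar, 44 mm wide, 62 mm high, origin at its underside. Must stay where it is.
- cap1_mid (a point): Capacitor (2 to 4 alike are present): aluminium can 42 mm thick, 60 mm high, with a black neck 22 mm thick and 40 mm high on top; 100 mm in all, about 0.12 kg. This point is on its axis half-way up, 50 mm above its underside; z points up to the neck. At the start it stands in one of the unit's pockets, underside 8 mm above the table, with 2 mm play.
- cap2_mid (a point): Capacitor (2 to 4 alike are present): aluminium can 42 mm thick, 60 mm high, with a black neck 22 mm thick and 40 mm high on top; 100 mm in all, about 0.12 kg. This point is on its axis half-way up, 50 mm above its underside; z points up to the neck. At the start it stands in one of the unit's pockets, underside 8 mm above the table, with 2 mm play.
- cap3_mid (a point): Capacitor (2 to 4 alike are present): aluminium can 42 mm thick, 60 mm high, with a black neck 22 mm thick and 40 mm high on top; 100 mm in all, about 0.12 kg. This point is on its axis half-way up, 50 mm above its underside; z points up to the neck. At the start it stands in one of the unit's pockets, underside 8 mm above the table, with 2 mm play.
- cap4_mid (a point): Capacitor (2 to 4 alike are present): aluminium can 42 mm thick, 60 mm high, with a black neck 22 mm thick and 40 mm high on top; 100 mm in all, about 0.12 kg. This point is on its axis half-way up, 50 mm above its underside; z points up to the neck. At the start it stands in one of the unit's pockets, underside 8 mm above the table, with 2 mm play.
Mind the look-alikes: they are no part of the job. Leave any yellow look-alike of the part that bears cover_mid alone. What is shaped like the part that bears probe_mid but green or yellow is not meant.

How it is judged:
By the outcome, as a careful person would: the job done as asked, in the order asked, and still so for the second after the job is handed in, with the robot touching nothing.
Of cap1, cap2, cap3, cap4 only 2 to 4 are there at a start; the rules pass over those that are not, and their reading is None.
At some moment in a run one of cover, frame may be knocked a few centimetres aside while the robot is not near it.
It also fails if it takes over 210 s, if anything falls off the work surface, if the arm or the gripper's body presses on something with over 40 N, if the wrist force passes 120 N, or if a joint passes its speed limit or range.

ROBOT

A 6-joint arm with a two-finger parallel gripper is mounted at the origin on the work surface. World frame = base frame: x ahead of the robot, y to its left, z up, the work surface at z = 0. Lengths are in m, angles in rad, forces in N, time in s.
With the tool pointing down it reaches from about 0.35 to 0.775 m from the base axis. Payload 5.5 kg.
Tool frame: the origin (TCP) lies midway between the tips of the shut fingers; the grasp point (between the pads) lies 19 mm behind it (env.tcp_to_grasp is the distance from the TCP to the grasp point, in m); z points along the fingers, y is the direction in which the jaws open and shut (so a half turn about z gives the same grasp; the last joint's range is limited). The gripper opens to 85 mm and grips with 20 to 120 N. Pads are 22 mm wide; open, the fingers measure 114 mm over their backs; the gripper's body (76 mm by 85 mm) begins 54 mm behind the grasp point. The pads swing forward as they close: fully open they stand 13 mm farther back than shut.
Start: joints at [-1.383, 0.313, 0.046, 1.304, 0, 1.431], TCP at [0.185, -0.544, 0.195] pointing down, gripper open.
Joint ranges: [-2.76, 2.76], [-0.86, 1.69], [-1.03, 1.26], [-2.2, 2.34], [-1.47, 1.5], [-3.14, 3.14]. Speed limits (rad/s): [2.57, 2.57, 3.14, 3.14, 3.14, 3.14].

INTERFACE

Orientations are given as a unit quaternion [w, x, y, z].
In Python, from workcell import get_state, viewer, hand_in, finder, env gives the robot as it stands.
- The arm moves only by the tool arm_command, never from a script. Its argument "motion" is a list of rows, each an object of numbers: "x", "y", "z": the shift along the tool's x, y, z in mm; "rx", "ry", "rz": the turn, a rotation vector about the tool's x, y, z in degrees; "hand": the closure, from -1 (fully open) to 1 (shut). A call has 1 to 10 rows; each row is the pose to reach, as a shift and turn from the pose commanded when the call began, along the tool's axes at that moment; what a row does not reach only later rows make up. A row lasts 1/8 s, in which the tool goes at most 62.5 mm and 10.7 degrees, less where a joint would pass 70% of its speed; a pose out of reach is approached as far as the arm can. A call with a gripper value outside its range is refused whole. The fingers move at their own pace and stop on an object; "force" is the grip in N (left out, the last holds). Time passes only in rows, so rows that repeat a pose let the fingers close. It gives the time, the measured TCP pose, the force and the opening at its end, in the units of the state.
- get_state(): the state, without advancing time (a new reading comes with each control period).
- viewer.read_camera(name): name is "scene" or "top" or "wrist"; returns a dict with "image" (384x512x3 uint8, red, green, blue), "z_map" (384x512 float32, m along the optical axis (not along the pixel's ray), 0 where there is no reading), "intrinsics" (3x3 intrinsics, pixels), "rvec" (rotation vector, rad) and "tvec" (3), from world to camera coordinates, as OpenCV has them. Camera axes: x right, y down, z forward; pixel columns grow to the right and rows downward; lengths in m; the calibration is good to about 2 mm. A picture is of the moment at which its call begins.
- hand_in(): hands the job in, once; it reports no verdict.
Trained networks look in a picture, given as the dict that the camera call returned (one of the last four; its "shot" number tells which), for a name from the list of things; names that differ only in an ending like _2 or _b are one class to them, and where a whole thing is asked for, a point or a joint stands for the part that bears it (a point fixed in the world has none). Each returns a list of dicts, best first, with "score" (0 to 1); they miss things now and then, are a little off and sometimes report something else, mostly with a low value. They report only what shows in the picture. A call takes as long as a camera call. They do not tell look-alikes from the thing itself.
- finder.find_in(picture, query): "at" ([column, row] in pixels, amid what is visible of it).
- finder.masks_of(picture, query): "region" (384x512 bool, what is visible of it) and "at" ([column, row] in pixels, amid what is visible of it).
The state is a dict: "clock": time; "joint_pos": joint angles; "qvel": joint speeds; "tau": joint torques, N m; "tcp_pos": TCP position; "orientation": TCP orientation; "wrist_force": force on the tool from outside, world axes, zero at the start; "ft_torque": the same for the moment, N m; "finger_gap": finger opening in m.
Only numpy, scipy, OpenCV 4.12 (cv2) and the standard library are available. Lean on these libraries where they do the work, as an engineer would, in place of code of your own. Each camera call takes 0.05 s, during which the arm holds its last target.

## Working session

There is one attempt and no reset: what is moved stays moved. The work goes in short steps, Python scripts to look and compute and a tool call to move; the robot and the scene stay as the last step left them, time stands still between calls to the robot, and variables do not carry over. Pictures are saved under pics/ and viewed, and the job is handed in when it is done.

Besides the shell and the picture viewer there is one more tool, called as name([rows], argument=value, ...), one row to a line, values as JSON. arm_command: Moves the arm, as the interface text tells. Its arguments: {"type":"object","properties":{"motion":{"type":"array","items":{"type":"object","properties":{"x":{"type":"number"},"y":{"type":"number"},"z":{"type":"number"},"rx":{"type":"number"},"ry":{"type":"number"},"rz":{"type":"number"},"hand":{"type":"number"}}}},"force":{"type":"number"}},"required":["motion"]}

```bash
mkdir -p pics; ls
cat > h.py <<'E'
import numpy as np, cv2, sys
from scipy.spatial.transform import Rotation as R
from workcell import get_state, viewer, hand_in, finder, env
def cam(n):
    p=viewer.read_camera(n); return p
def save(img,name): cv2.imwrite('pics/'+name+'.png', cv2.cvtColor(img,cv2.COLOR_RGB2BGR))
def cloud(p):
    z=p['z_map'];K=p['intrinsics'];h,w=z.shape
    u,v=np.meshgrid(np.arange(w),np.arange(h))
    X=np.stack([(u-K[0,2])/K[0,0]*z,(v-K[1,2])/K[1,1]*z,z],-1)
    Rm=R.from_rotvec(np.array(p['rvec']).ravel()).as_matrix()
    W=(X-np.array(p['tvec']).ravel())@Rm
    W[z==0]=np.nan
    return W
def proj(p,pt):
    a,_=cv2.projectPoints(np.array(pt,float).reshape(-1,3),np.array(p['rvec'],float),np.array(p['tvec'],float),np.array(p['intrinsics'],float),None)
    return a.reshape(-1,2)
E
python3 - <<'E'
from h import *
s=get_state();print({k:np.round(v,3) for k,v in s.items()})
for n in ['scene','top','wrist']:
    p=cam(n);save(p['image'],n+'0');print(n,np.round(p['rvec'],3),np.round(p['tvec'],3),p['intrinsics'][0,0])
    for q in ['cover_mid','probe_mid','stand','mat','tray','jar']:
        print(q,[(round(d['score'],2),np.round(d['at'])) for d in finder.find_in(p,q)])
E
```

```text
pics
{'clock': np.float64(0.0), 'joint_pos': array([-1.383,  0.314,  0.045,  1.304,  0.   ,  1.431]), 'qvel': array([ 0.   , -0.001,  0.   ,  0.   , -0.001,  0.   ]), 'tau': array([ 0.0000e+00, -4.8062e+01,  2.9853e+01,  1.9000e-02, -0.0000e+00,
       -0.0000e+00]), 'tcp_pos': array([ 0.185, -0.544,  0.194]), 'orientation': array([-0.001,  0.987,  0.163, -0.   ]), 'wrist_force': array([0.05 , 0.168, 0.186]), 'ft_torque': array([-0.021, -0.001, -0.003]), 'finger_gap': np.float64(0.085)}
scene [ 2.095  1.355 -0.501] [-0.241 -0.315  1.453] 463.15123476430483
cover_mid [(0.92, array([259., 186.])), (0.91, array([129., 155.]))]
probe_mid [(0.97, array([229., 258.])), (0.85, array([262., 316.])), (0.83, array([273., 236.]))]
stand [(0.68, array([277., 260.]))]
mat []
tray [(0.93, array([122., 261.]))]
jar [(0.87, array([324., 233.]))]
top [ 2.146 -2.182  0.138] [-0.005  0.567  1.077] 437.98371216779265
cover_mid [(0.75, array([238., 212.])), (0.7, array([347., 315.]))]
probe_mid [(0.64, array([294.,  82.])), (0.59, array([299., 139.])), (0.44, array([255., 136.]))]
stand [(0.82, array([255., 145.]))]
mat [(0.76, array([127., 226.]))]
tray [(0.89, array([371., 201.]))]
jar [(0.76, array([204., 148.]))]
wrist [-2.344  1.679  0.258] [-0.576 -0.039  0.38 ] 287.86450410292224
cover_mid [(0.66, array([37., 39.]))]
probe_mid []
stand []
mat []
tray []
jar []
```

View pics/scene0.png

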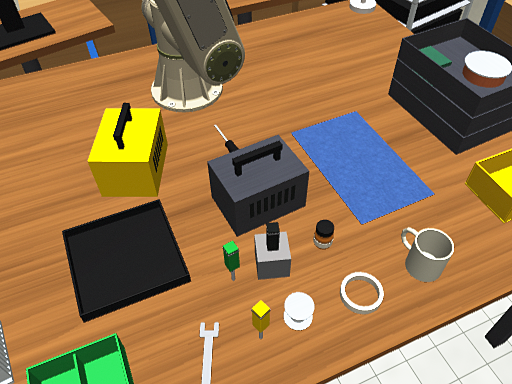

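View pics/top0.png

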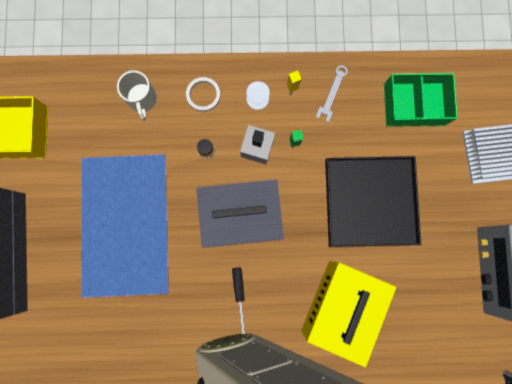

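View pics/wrist0.png

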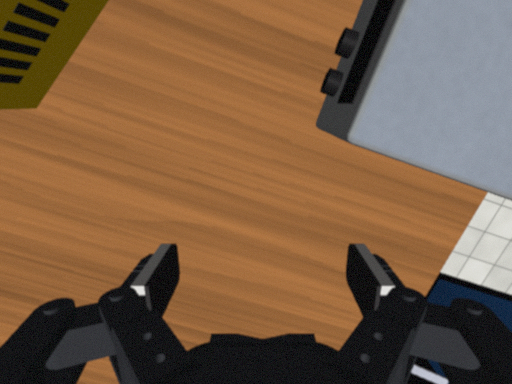

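The dark cover is the target: top (238,212), scene (259,186). The yellow box at top (347,315) is its look-alike. The black probe stands in its stand at top (258,138); the green one at (297,137) and the yellow one at (294,78) are look-alikes, and a screwdriver lies at (239,285). Next I'll measure poses from depth.

```bash
cat >> h.py <<'E'
def rect(W,m,zl,zh):
    q=W[m&(W[...,2]>zl)&(W[...,2]<zh)]
    r=cv2.minAreaRect((q[:,:2]*1000).astype(np.float32))
    return np.round(r[0],1),np.round(r[1],1),round(r[2],1),len(q),np.round(np.median(q[:,2])*1000,1)
def masks(p,q): return finder.masks_of(p,q)
E
python3 - <<'E'
from h import *
p=cam('top');W=cloud(p);np.save('W0.npy',W);Z=W[...,2]
print('floor near',np.nanmedian(Z[300:330,200:225]))
for q,zl,zh in [('cover_mid',.12,.13),('cover_mid',.145,.20),('mat',-.01,.01),('tray',.02,.04),('tray',-.01,.012),('stand',.06,.08),('probe_mid',.1,.16),('jar',.045,.08)]:
    for d in masks(p,q):
        try: print(q,round(d['score'],2),np.round(d['at']),rect(W,d['region'],zl,zh))
        except Exception as e: print(q,np.round(d['at']),'none')
E
```

```text
floor near -0.0004931474236375577
cover_mid 0.84 [240. 212.] (array([507.9,  19.7]), array([140.5, 190.1]), 5.0, 4363, np.float64(126.7))
cover_mid 0.76 [344. 316.] (array([ 275.3, -229.9]), array([141. , 190.1]), 65.9, 4657, np.float64(126.6))
cover_mid 0.84 [240. 212.] (array([507.5,  19.9]), array([ 16.2, 120. ]), 5.1, 417, np.float64(174.5))
cover_mid 0.76 [344. 316.] (array([ 275.8, -230.1]), array([ 17.2, 119.4]), 65.7, 531, np.float64(174.0))
mat 0.68 [125. 226.] (array([492.3, 320.6]), array([360.6, 219.8]), 1.7, 11714, np.float64(2.7))
tray 0.59 [372. 204.] (array([ 540.2, -319.5]), array([230.3, 231.7]), 0.2, 799, np.float64(28.8))
tray 0.33 [240. 215.] (array([437. ,  24.1]), array([0., 0.]), 0.0, 1, np.float64(27.6))
tray 0.59 [372. 204.] (array([ 540.5, -325. ]), array([220.8, 243.5]), 0.3, 7086, np.float64(4.9))
tray 0.33 [240. 215.] (array([515.3,  22.1]), array([163.7, 217.9]), 3.9, 93, np.float64(-0.4))
stand 0.73 [238. 215.] (array([435.9,  32.6]), array([62.9,  0. ]), 95.6, 2, np.float64(69.4))
stand 0.68 [254. 147.] (array([686.9, -25.9]), array([70., 71.]), 72.4, 632, np.float64(71.9))
stand 0.52 [127. 224.] (array([0., 0.]), array([0., 0.]), 0.0, 0, np.float64(nan))
probe_mid 0.71 [316. 169.] (array([0., 0.]), array([0., 0.]), 0.0, 0, np.float64(nan))
probe_mid 0.66 [258. 138.] (array([686. , -25.7]), array([24.2, 24.3]), 72.8, 146, np.float64(140.8))
probe_mid 0.52 [289.  80.] (array([ 836.9, -108.3]), array([25.9, 22.6]), 18.9, 140, np.float64(127.6))
probe_mid 0.51 [254. 149.] (array([0., 0.]), array([0., 0.]), 0.0, 0, np.float64(nan))
jar 0.57 [203. 150.] (array([680.1, 106.9]), array([39. , 37.4]), 42.9, 211, np.float64(61.8))
  return _methods._mean(a, axis=axis, dtype=dtype,
  ret = ret.dtype.type(ret / rcount)
```

Run:
```python
from h import *
im=cv2.imread('pics/scene0.png')[120:300,180:360]
cv2.imwrite('pics/crop1.png',cv2.resize(im,None,fx=3,fy=3,interpolation=cv2.INTER_CUBIC))
```

```text
(no output)
```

View pics/crop1.png

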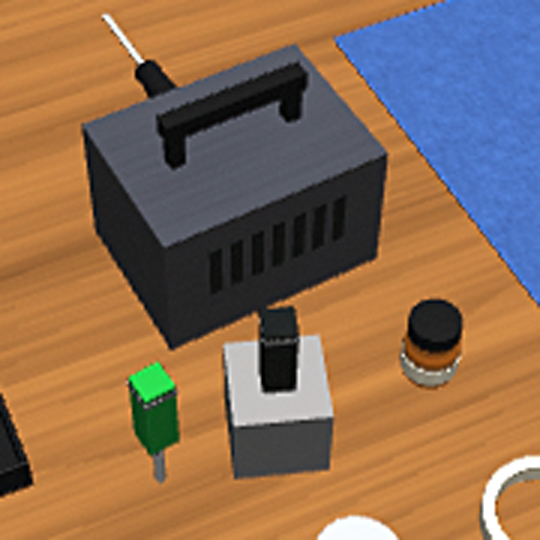

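```bash
cat >> h.py <<'E'
def go(x,y,z,th):
    """target TCP mm, tool-x yaw deg, pointing down -> shift in tool axes"""
    s=get_state();q=s['orientation'];Rt=R.from_quat([q[1],q[2],q[3],q[0]])
    t=np.radians(th)
    Rg=R.from_matrix(np.array([[np.cos(t),np.sin(t),0],[np.sin(t),-np.cos(t),0],[0,0,-1]]))
    d=Rt.inv().apply(np.array([x,y,z])/1000-s['tcp_pos'])*1000
    r=np.degrees((Rt.inv()*Rg).as_rotvec())
    print('t',round(float(s['clock']),1),'tcp',np.round(s['tcp_pos']*1000,1),'shift',np.round(d,1),'rot',np.round(r,1),'F',np.round(s['wrist_force'],1),'gap',round(float(s['finger_gap'])*1000,1))
E
python3 -c "
from h import *
go(508,20,260,95)"
```

```text
t 1.5 tcp [ 185.1 -544.4  195. ] shift [ 487.4 -430.4  -65. ] rot [  0.    0.  -76.2] F [ 0.9 -0.4  0.1] gap 85.1
```

arm_command([
  {"x":0,"y":0,"z":-65,"hand":-1},
  {"x":0,"y":0,"z":-65,"hand":-1},
  {"x":487,"y":-430,"z":-65,"rz":-76,"hand":-1},
  {"x":487,"y":-430,"z":-65,"rz":-76,"hand":-1},
  {"x":487,"y":-430,"z":-65,"rz":-76,"hand":-1},
  {"x":487,"y":-430,"z":-65,"rz":-76,"hand":-1},
  {"x":487,"y":-430,"z":-65,"rz":-76,"hand":-1},
  {"x":487,"y":-430,"z":-65,"rz":-76,"hand":-1},
  {"x":487,"y":-430,"z":-65,"rz":-76,"hand":-1},
  {"x":487,"y":-430,"z":-65,"rz":-76,"hand":-1},
])

```text
invalid input at $.motion[0]: expected keys x, y, z, rx, ry, rz, hand
```

```bash
python3 -c "
from h import *
go(508,20,260,95)"
```

```text
t 1.5 tcp [ 185.1 -544.4  195. ] shift [ 487.4 -430.4  -65. ] rot [  0.    0.  -76.2] F [ 0.9 -0.4  0.1] gap 85.1
```

All keys are required in every row.

arm_command([
  {"x":0,"y":0,"z":-65,"rx":0,"ry":0,"rz":0,"hand":-1},
  {"x":487,"y":-430,"z":-65,"rx":0,"ry":0,"rz":-76,"hand":-1},
  {"x":487,"y":-430,"z":-65,"rx":0,"ry":0,"rz":-76,"hand":-1},
  {"x":487,"y":-430,"z":-65,"rx":0,"ry":0,"rz":-76,"hand":-1},
  {"x":487,"y":-430,"z":-65,"rx":0,"ry":0,"rz":-76,"hand":-1},
  {"x":487,"y":-430,"z":-65,"rx":0,"ry":0,"rz":-76,"hand":-1},
  {"x":487,"y":-430,"z":-65,"rx":0,"ry":0,"rz":-76,"hand":-1},
  {"x":487,"y":-430,"z":-65,"rx":0,"ry":0,"rz":-76,"hand":-1},
  {"x":487,"y":-430,"z":-65,"rx":0,"ry":0,"rz":-76,"hand":-1},
  {"x":487,"y":-430,"z":-65,"rx":0,"ry":0,"rz":-76,"hand":-1},
])

```text
clock: 2.75
tcp_pos: [0.4653, -0.0543, 0.26]
orientation: [0.001, 0.677, 0.736, 0.0]
wrist_force: [1.6, -0.3, -0.8]
finger_gap: 0.0855
```

```bash
python3 -c "
from h import *
go(508,20,260,95)"
```

```text
t 2.8 tcp [465.3 -54.3 260. ] shift [70.5 48.7  0. ] rot [ 0.1  0.  -0.2] F [ 1.6 -0.3 -0.8] gap 85.5
```

arm_command([
  {"x":70,"y":49,"z":0,"rx":0,"ry":0,"rz":0,"hand":-1},
  {"x":70,"y":49,"z":0,"rx":0,"ry":0,"rz":0,"hand":-1},
  {"x":70,"y":49,"z":0,"rx":0,"ry":0,"rz":0,"hand":-1},
  {"x":70,"y":49,"z":0,"rx":0,"ry":0,"rz":0,"hand":-1},
])

```text
clock: 3.25
tcp_pos: [0.5071, 0.0172, 0.2596]
orientation: [-0.0, 0.677, 0.736, -0.0]
wrist_force: [-0.2, -0.3, 0.3]
finger_gap: 0.0851
```

```bash
python3 -c "
from h import *
go(507.7,19.8,147,95)
p=cam('wrist');save(p['image'],'w1')"
```

```text
t 3.2 tcp [507.1  17.2 259.6] shift [  2.6   0.9 112.6] rot [-0.   0.  -0.2] F [-0.2 -0.3  0.3] gap 85.1
```

View pics/w1.png

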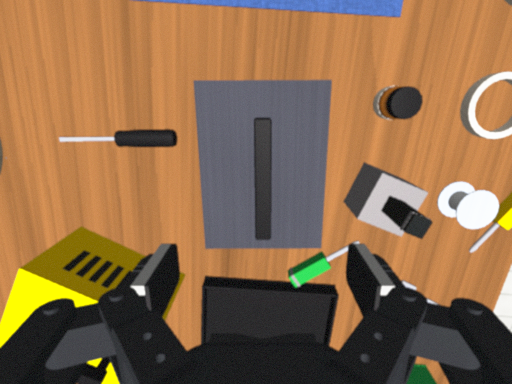

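```bash
python3 -c "
from h import *
p=cam('wrist');W=cloud(p);d=masks(p,'cover_mid')
for e in d: print(e['at'],rect(W,e['region'],.145,.2),rect(W,e['region'],.12,.13))
p=cam('top');save(p['image'],'t1')
go(507.7,19.8,147,95)"
```

```text
[81.4, 275.3] (array([ 318.5, -246.5]), array([15.5, 28. ]), 71.9, 540, np.float64(167.8)) (array([ 269.3, -221.5]), array([134. , 173.5]), 66.3, 3006, np.float64(127.4))
[264.6, 161.0] (array([507.2,  20. ]), array([ 16. , 119.4]), 5.0, 2058, np.float64(175.1)) (array([507.3,  19.3]), array([140.4, 190.8]), 5.0, 19269, np.float64(127.2))
t 3.5 tcp [507.1  16.6 259.8] shift [  3.2   0.8 112.8] rot [ 0.   0.  -0.3] F [-0.5  0.9 -0.6] gap 85.3
```

View pics/t1.png

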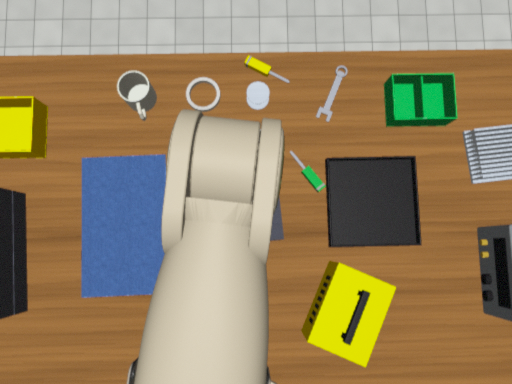

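Wrist and top measurements of the handle agree. The green and yellow look-alike probes fell over by themselves. Descending.

arm_command([
  {"x":3,"y":1,"z":60,"rx":0,"ry":0,"rz":0,"hand":-1},
  {"x":3,"y":1,"z":112,"rx":0,"ry":0,"rz":0,"hand":-1},
  {"x":3,"y":1,"z":112,"rx":0,"ry":0,"rz":0,"hand":-1},
  {"x":3,"y":1,"z":112,"rx":0,"ry":0,"rz":0,"hand":-1},
  {"x":3,"y":1,"z":112,"rx":0,"ry":0,"rz":0,"hand":1},
  {"x":3,"y":1,"z":112,"rx":0,"ry":0,"rz":0,"hand":1},
  {"x":3,"y":1,"z":112,"rx":0,"ry":0,"rz":0,"hand":1},
  {"x":3,"y":1,"z":112,"rx":0,"ry":0,"rz":0,"hand":1},
  {"x":3,"y":1,"z":112,"rx":0,"ry":0,"rz":0,"hand":1},
  {"x":3,"y":1,"z":112,"rx":0,"ry":0,"rz":0,"hand":1},
], force=80)

```text
clock: 4.7
tcp_pos: [0.5081, 0.0207, 0.1476]
orientation: [-0.0, 0.677, 0.736, -0.0]
wrist_force: [-0.0, -0.3, 0.4]
finger_gap: 0.0
```

```bash
python3 -c "
from h import *
go(507.7,19.8,147,95)"
```

```text
t 4.7 tcp [508.1  20.7 147.6] shift [-0.9 -0.5  0.6] rot [-0.   0.  -0.2] F [-0.  -0.3  0.4] gap 0.0
```

The gap is 0, so nothing was gripped. Looking.

```bash
python3 -c "
from h import *
for n in ['wrist','scene']:
    p=cam(n);save(p['image'],n+'2')
    W=cloud(p)
    for e in masks(p,'cover_mid'): print(n,e['at'],rect(W,e['region'],.145,.2),rect(W,e['region'],.12,.13))
"
```

```text
wrist [40.9, 309.6] (array([0., 0.]), array([0., 0.]), 0.0, 0, np.float64(nan)) (array([ 284.7, -163.3]), array([13.7, 16. ]), 71.8, 220, np.float64(125.6))
wrist [259.8, 165.2] (array([510.6,  19.7]), array([ 22.7, 120.6]), 5.1, 2980, np.float64(175.2)) (array([505.9,  35.9]), array([140.8, 156.7]), 4.8, 34754, np.float64(127.3))
scene [257.4, 183.2] (array([511.5,  19.6]), array([ 23.5, 121.6]), 3.9, 547, np.float64(172.0)) (array([508.9,  19.5]), array([144.3, 192. ]), 4.9, 3108, np.float64(126.9))
scene [128.9, 154.1] (array([ 277.8, -229.9]), array([ 17.5, 123.9]), 65.6, 374, np.float64(173.4)) (array([ 277.1, -230.6]), array([142.2, 194.3]), 66.0, 2773, np.float64(126.8))
  return _methods._mean(a, axis=axis, dtype=dtype,
  ret = ret.dtype.type(ret / rcount)
```

View pics/scene2.png

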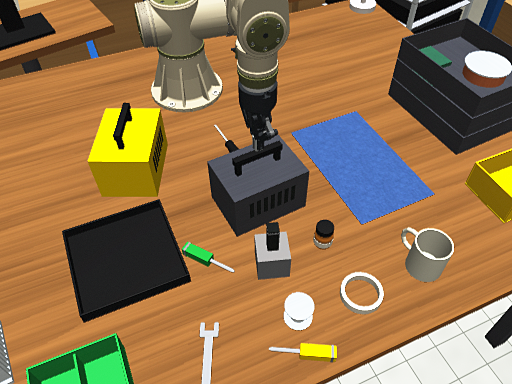

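View pics/wrist2.png

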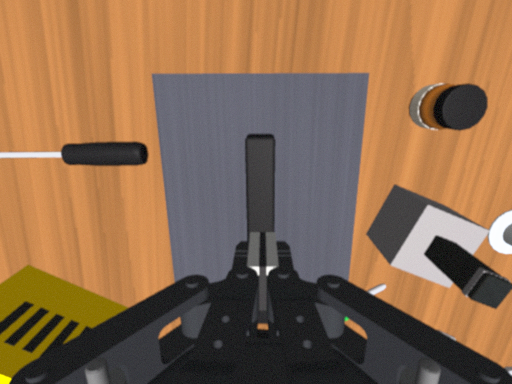

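```bash
python3 -c "
from h import *
go(507.7,19.8,147,95)
p=cam('wrist');im=p['image'][200:330,190:340];save(cv2.resize(im,None,fx=4,fy=4),'w3')
"
```

```text
t 4.9 tcp [508.2  20.7 147.6] shift [-0.9 -0.6  0.6] rot [-0.   0.  -0.2] F [0.1 0.  0.8] gap 0.3
```

View pics/w3.png

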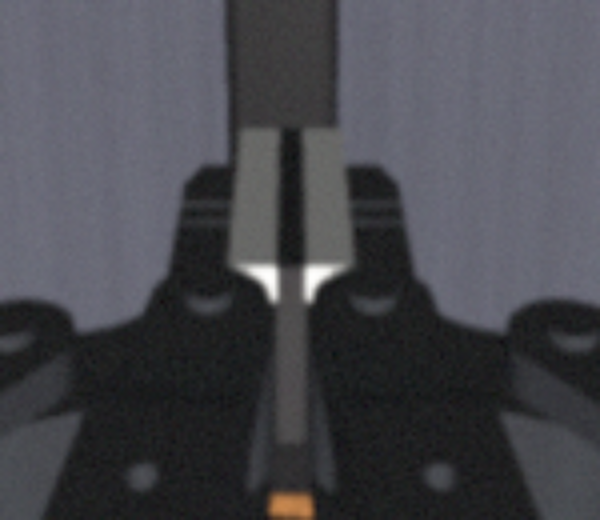

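```bash
python3 -c "
from h import *
print(env.tcp_to_grasp,[a for a in dir(env) if a[0]!='_'])
p=cam('wrist');W=cloud(p)
for v,u in [(235,250),(250,250),(262,250),(250,274),(235,262),(225,262),(255,262),(290,262),(200,260)]: print(u,v,np.round(W[v,u]*1000,1), round(float(p['z_map'][v,u]),3))
p=cam('scene');W=cloud(p);save(cv2.resize(p['image'][80:220,190:330],None,fx=4,fy=4,interpolation=2),'s3')
go(0,0,0,0)
"
```

```text
0.0187 ['MotionError', 'tcp_to_grasp']
250 235 [501.2  31.  193. ] 0.147
250 250 [501.8  30.5 207.5] 0.134
250 262 [502.3  31.3 219.2] 0.122
274 250 [512.9  31.9 208.4] 0.132
262 235 [507.3  31.6 193.1] 0.147
262 225 [507.5  29.  174.9] 0.165
262 255 [507.4  31.3 212.7] 0.128
262 290 [508.3  20.  222.2] 0.123
260 200 [505.1  44.2 175.2] 0.16
t 5.0 tcp [508.2  20.7 147.6] shift [  21.7 -508.2  147.6] rot [ 0.   0.  94.8] F [ 0.  -0.8 -0.2] gap -0.1
```

View pics/s3.png

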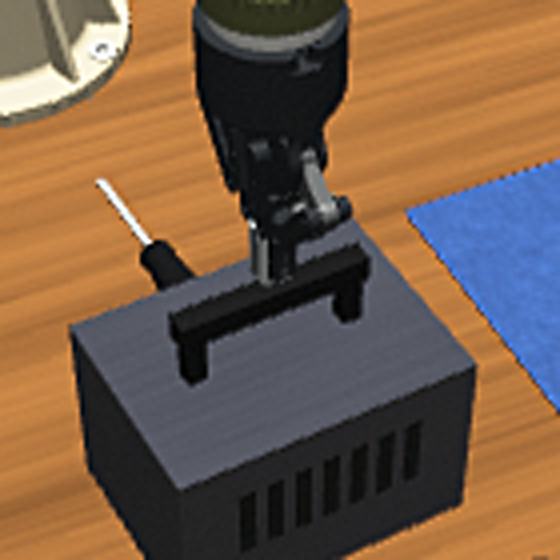

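```bash
python3 -c "
from h import *
p=cam('wrist');W=cloud(p)
for v in range(222,262,2): print(v,[np.round(W[v,u]*1000,0) for u in (250,274)])
"
```

```text
222 [array([500.,  30., 175.]), array([514.,  31., 173.])]
224 [array([501.,  29., 174.]), array([514.,  30., 174.])]
226 [array([501.,  27., 174.]), array([514.,  29., 174.])]
228 [array([501.,  27., 175.]), array([518.,   6., 127.])]
230 [array([501.,  26., 176.]), array([519.,   5., 128.])]
232 [array([501.,  31., 190.]), array([514.,  32., 190.])]
234 [array([501.,  31., 191.]), array([513.,  32., 192.])]
236 [array([501.,  31., 194.]), array([513.,  32., 193.])]
238 [array([501.,  31., 197.]), array([513.,  32., 196.])]
240 [array([501.,  31., 198.]), array([513.,  31., 197.])]
242 [array([502.,  31., 200.]), array([513.,  31., 200.])]
244 [array([502.,  31., 202.]), array([513.,  32., 203.])]
246 [array([502.,  31., 204.]), array([513.,  32., 204.])]
248 [array([502.,  31., 207.]), array([513.,  32., 206.])]
250 [array([502.,  31., 208.]), array([513.,  32., 208.])]
252 [array([502.,  31., 210.]), array([513.,  32., 210.])]
254 [array([502.,  31., 213.]), array([513.,  32., 211.])]
256 [array([502.,  31., 213.]), array([513.,  32., 214.])]
258 [array([502.,  31., 216.]), array([513.,  32., 215.])]
260 [array([502.,  30., 216.]), array([513.,  32., 217.])]
```

```bash
python3 -c "
from h import *
def camtool(rv,tv,pos,q):
    Rt=R.from_quat([q[1],q[2],q[3],q[0]]); C=R.from_rotvec(rv).inv().apply(-np.array(tv))
    return Rt.inv().apply(C-pos)*1000
print(camtool([-2.344,1.679,.258],[-.576,-.039,.38],np.array([.185,-.544,.194]),[-.001,.987,.163,0]))
p=cam('wrist');s=get_state();print(camtool(p['rvec'].ravel(),p['tvec'].ravel(),s['tcp_pos'],s['orientation']),s['tcp_pos'],s['joint_pos'])
"
```

```text
[  76.56940909    1.20427602 -179.93889604]
[  75.88476131    0.34393679 -179.27621775] [0.50820177 0.02070583 0.14761871] [-1.17161394e-01  2.05333271e-01 -2.14613890e-01  1.15086784e+00
 -9.10002469e-05  1.37017704e+00]
```

arm_command([
  {"x":0,"y":0,"z":-40,"rx":0,"ry":0,"rz":0,"hand":1},
  {"x":0,"y":0,"z":-60,"rx":0,"ry":0,"rz":0,"hand":1},
  {"x":0,"y":0,"z":-60,"rx":0,"ry":0,"rz":0,"hand":1},
])

```text
clock: 5.52
tcp_pos: [0.5095, 0.0206, 0.2092]
orientation: [0.001, 0.677, 0.736, 0.001]
wrist_force: [-0.5, -0.5, 0.1]
finger_gap: -0.0004
```

```bash
python3 -c "
from h import *
p=cam('wrist');W=cloud(p);save(p['image'],'w4')
s=get_state();print(s['tcp_pos'],s['finger_gap'])
for v in range(222,262,3): print(v,[np.round(W[v,u]*1000,0) for u in (250,262,274)])
p=cam('scene');W=cloud(p);save(cv2.resize(p['image'][40:220,170:350],None,fx=3.2,fy=3.2,interpolation=2),'s4')
"
```

```text
[0.50863612 0.02065773 0.20782054] 0.0002185189018305244
222 [array([501.,   3., 174.]), array([511.,   5., 176.]), array([524., -16., 126.])]
225 [array([501.,   0., 173.]), array([511.,   2., 175.]), array([524., -18., 129.])]
228 [array([502.,  -2., 173.]), array([511.,  -1., 174.]), array([525., -22., 127.])]
231 [array([502.,  -5., 174.]), array([511.,  -4., 175.]), array([525., -25., 127.])]
234 [array([502.,  30., 253.]), array([508.,  32., 254.]), array([515.,  32., 253.])]
237 [array([502.,  31., 257.]), array([508.,  31., 256.]), array([515.,  31., 255.])]
240 [array([503.,  31., 260.]), array([508.,  31., 260.]), array([514.,  32., 260.])]
243 [array([503.,  31., 262.]), array([508.,  31., 263.]), array([514.,  32., 263.])]
246 [array([503.,  31., 266.]), array([508.,  31., 266.]), array([514.,  32., 266.])]
249 [array([503.,  31., 270.]), array([508.,  31., 269.]), array([514.,  32., 269.])]
252 [array([503.,  31., 272.]), array([508.,  31., 271.]), array([514.,  32., 272.])]
255 [array([503.,  31., 274.]), array([508.,  31., 274.]), array([514.,  31., 274.])]
258 [array([503.,  31., 278.]), array([508.,  32., 278.]), array([514.,  32., 277.])]
261 [array([503.,  31., 280.]), array([508.,  32., 280.]), array([513.,  32., 280.])]
```

View pics/w4.png

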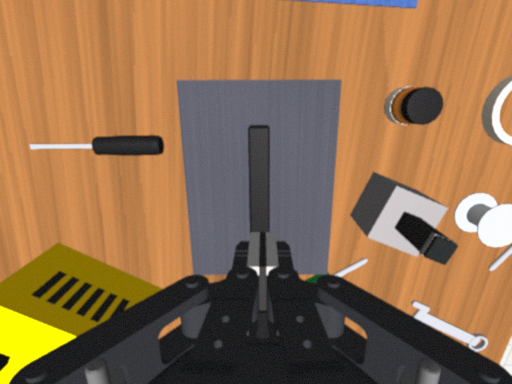

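View pics/s4.png

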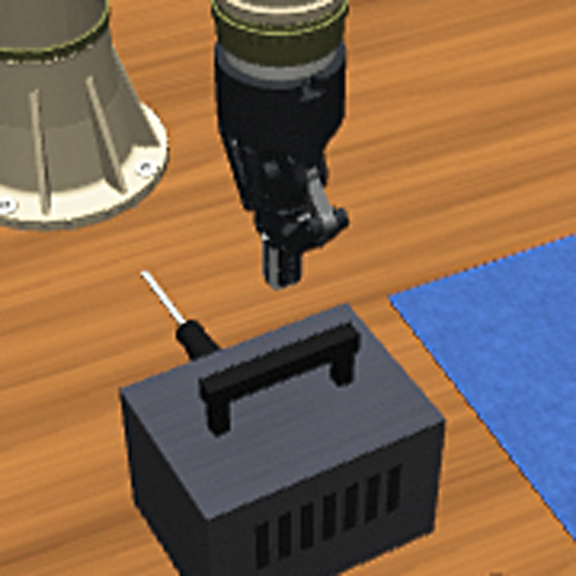

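```bash
python3 -c "
from h import *
p=cam('scene');W=cloud(p)
for v in range(108,136,2): print(v,[np.round(W[v,u]*1000,0) for u in (255,257,259,261)])
s=get_state();print(proj(p,[s['tcp_pos'],s['tcp_pos']+[0,0,.043]]))
p=cam('wrist');print(proj(p,[s['tcp_pos'],s['tcp_pos']+[0,0,.043]]))
"
```

```text
108 [array([526.,   8., 312.]), array([525.,  13., 310.]), array([527.,  16., 311.]), array([525.,  21., 307.])]
110 [array([526.,   8., 308.]), array([527.,  12., 307.]), array([507.,  25., 288.]), array([514.,  26., 292.])]
112 [array([522.,   9., 299.]), array([525.,  13., 300.]), array([525.,  17., 298.]), array([546.,  12., 316.])]
114 [array([521.,  10., 293.]), array([527.,  12., 297.]), array([537.,  11., 305.]), array([547.,  11., 313.])]
116 [array([521.,  10., 288.]), array([526.,  12., 291.]), array([537.,  12., 299.]), array([547.,  12., 307.])]
118 [array([515.,  13., 277.]), array([521.,  14., 281.]), array([538.,  11., 295.]), array([545.,  12., 301.])]
120 [array([515.,  12., 272.]), array([518.,  15., 273.]), array([538.,  11., 290.]), array([543.,  13., 293.])]
122 [array([518.,  11., 269.]), array([519.,  15., 269.]), array([522.,  18., 270.]), array([522.,  22., 269.])]
124 [array([517.,  11., 263.]), array([519.,  15., 263.]), array([521.,  18., 264.]), array([521.,  23., 262.])]
126 [array([515.,  12., 256.]), array([519.,  15., 258.]), array([522.,  18., 260.]), array([519.,  24., 255.])]
128 [array([517.,  11., 252.]), array([519.,  15., 252.]), array([524.,  17., 255.]), array([521.,  23., 251.])]
130 [array([515.,  12., 245.]), array([515.,  16., 243.]), array([268., 129.,  -0.]), array([266., 137.,  -5.])]
132 [array([274., 115.,   3.]), array([272., 121.,  -1.]), array([274., 127.,  -1.]), array([278., 131.,  -0.])]
134 [array([281., 111.,   2.]), array([280., 118.,  -1.]), array([284., 122.,   0.]), array([286., 128.,   1.])]
[[257.54411722 140.08758268]
 [257.4117604  124.96341694]]
[[262.10274221 219.86712901]
 [261.84139136 251.59434463]]
```

arm_command([
  {"x":0,"y":0,"z":0,"rx":0,"ry":0,"rz":0,"hand":0},
  {"x":0,"y":0,"z":0,"rx":0,"ry":0,"rz":0,"hand":0},
  {"x":0,"y":0,"z":0,"rx":0,"ry":0,"rz":0,"hand":0},
  {"x":0,"y":0,"z":0,"rx":0,"ry":0,"rz":0,"hand":0},
])

```text
clock: 6.22
tcp_pos: [0.5082, 0.0207, 0.2076]
orientation: [0.0, 0.677, 0.736, -0.0]
wrist_force: [0.0, -0.8, -0.5]
finger_gap: 0.0428
```

```bash
python3 -c "
from h import *
p=cam('wrist');W=cloud(p);save(p['image'],'w5')
s=get_state();print(s['tcp_pos'],s['finger_gap'])
T=W-s['tcp_pos'];m=(np.abs(T[...,1])<.02)&(T[...,2]>.0)&(np.abs(T[...,0])<.07)
for v in range(222,300,6): 
  us=np.where(m[v])[0]; print(v,[(u,np.round(T[v,u]*1000,0)) for u in us[::max(1,len(us)//5)]])
p=cam('scene');W=cloud(p);save(cv2.resize(p['image'][40:220,170:350],None,fx=3.2,fy=3.2,interpolation=2),'s5')
"
```

```text
[0.50822695 0.02072225 0.20762782] 0.042613173839135814
222 []
228 []
234 [(np.int64(209), array([-28.,   8.,  43.])), (np.int64(214), array([-26.,   9.,  44.])), (np.int64(219), array([-23.,   9.,  44.])), (np.int64(305), array([21., 13., 45.])), (np.int64(310), array([24., 13., 44.])), (np.int64(315), array([26., 13., 44.]))]
240 [(np.int64(206), array([-28.,   9.,  51.])), (np.int64(213), array([-25.,   9.,  50.])), (np.int64(221), array([-22.,   7.,  46.])), (np.int64(306), array([21., 13., 51.])), (np.int64(313), array([24., 13., 50.]))]
246 [(np.int64(194), array([-35.,   4.,  50.])), (np.int64(206), array([-27.,   9.,  57.])), (np.int64(218), array([-22.,   8.,  54.])), (np.int64(308), array([21., 12., 56.])), (np.int64(320), array([26., 13., 58.]))]
252 [(np.int64(191), array([-35.,   4.,  56.])), (np.int64(204), array([-27.,   8.,  62.])), (np.int64(217), array([-22.,   7.,  59.])), (np.int64(308), array([21., 10., 59.])), (np.int64(321), array([26., 12., 61.])), (np.int64(334), array([34., 10., 55.]))]
258 [(np.int64(188), array([-35.,   4.,  61.])), (np.int64(202), array([
[... 965 characters left out ...]
 9.,  87.])), (np.int64(204), array([-24.,   5.,  79.])), (np.int64(320), array([23.,  9., 80.])), (np.int64(352), array([33., 14., 87.])), (np.int64(401), array([51., 16., 86.]))]
288 [(np.int64(114), array([-54.,   7.,  91.])), (np.int64(155), array([-42.,   3.,  83.])), (np.int64(196), array([-25.,   9.,  90.])), (np.int64(325), array([22., 14., 91.])), (np.int64(366), array([40., 11., 84.])), (np.int64(408), array([52., 16., 90.]))]
294 [(np.int64(107), array([-55.,   7.,  94.])), (np.int64(151), array([-41.,   5.,  89.])), (np.int64(195), array([-24.,  10.,  94.])), (np.int64(329), array([23., 13., 93.])), (np.int64(373), array([42., 10., 87.])), (np.int64(417), array([53., 16., 94.]))]
```

View pics/w5.png

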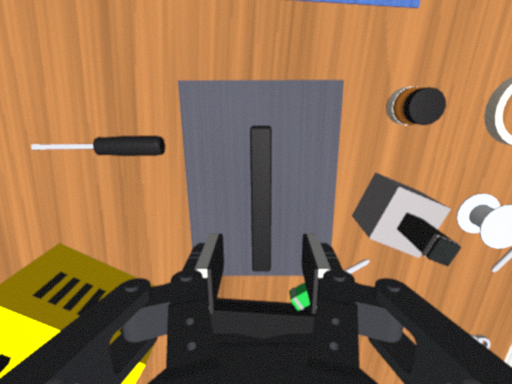

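View pics/s5.png

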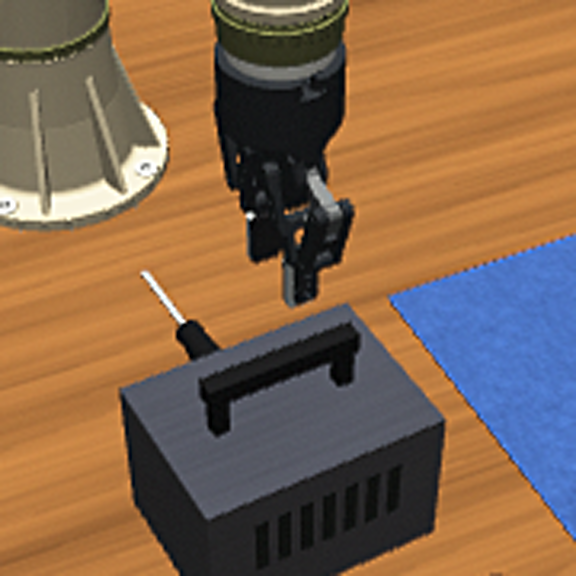

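Wrist and scene depth agree that the real fingertips sit about 41 mm behind the reported TCP, with no sideways offset. I'll correct for that from here.

```bash
cat >> h.py <<'E'
OFF=41.
def tip(x,y,z,th): go(x,y,z-OFF,th)   # z = true fingertip height
E
python3 -c "
from h import *
tip(507.5,19.9,146,95)"
```

```text
t 6.3 tcp [508.2  20.7 207.7] shift [ -0.7  -0.8 102.7] rot [ 0.   0.  -0.2] F [0.2 0.1 0.5] gap 42.8
```

arm_command([
  {"x":0,"y":0,"z":50,"rx":0,"ry":0,"rz":0,"hand":-0.5},
  {"x":0,"y":0,"z":80,"rx":0,"ry":0,"rz":0,"hand":-0.5},
  {"x":0,"y":0,"z":103,"rx":0,"ry":0,"rz":0,"hand":-0.5},
  {"x":0,"y":0,"z":103,"rx":0,"ry":0,"rz":0,"hand":-0.5},
  {"x":0,"y":0,"z":103,"rx":0,"ry":0,"rz":0,"hand":1},
  {"x":0,"y":0,"z":103,"rx":0,"ry":0,"rz":0,"hand":1},
  {"x":0,"y":0,"z":103,"rx":0,"ry":0,"rz":0,"hand":1},
  {"x":0,"y":0,"z":103,"rx":0,"ry":0,"rz":0,"hand":1},
  {"x":0,"y":0,"z":103,"rx":0,"ry":0,"rz":0,"hand":1},
  {"x":0,"y":0,"z":103,"rx":0,"ry":0,"rz":0,"hand":1},
], force=80)

```text
clock: 7.58
tcp_pos: [0.508, 0.0205, 0.1056]
orientation: [0.0, 0.677, 0.736, -0.0]
wrist_force: [-3.9, -1.2, 6.3]
finger_gap: 0.015
```

```bash
python3 -c "
from h import *
p=cam('wrist');W=cloud(p);save(p['image'],'w6')
tip(507.5,19.9,300,95)"
```

```text
t 7.6 tcp [508.   20.5 105.6] shift [  -0.7   -0.5 -153.4] rot [ 0.   0.  -0.2] F [-3.3 -1.   5.8] gap 15.2
```

View pics/w6.png

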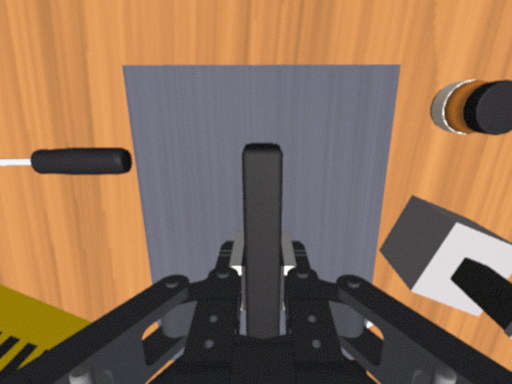

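Gripped: gap is about 15 mm and the pads hold the bar at (262,270). Lifting straight up.

arm_command([
  {"x":0,"y":0,"z":-10,"rx":0,"ry":0,"rz":0,"hand":1},
  {"x":0,"y":0,"z":-30,"rx":0,"ry":0,"rz":0,"hand":1},
  {"x":0,"y":0,"z":-60,"rx":0,"ry":0,"rz":0,"hand":1},
  {"x":0,"y":0,"z":-90,"rx":0,"ry":0,"rz":0,"hand":1},
  {"x":0,"y":0,"z":-120,"rx":0,"ry":0,"rz":0,"hand":1},
  {"x":0,"y":0,"z":-150,"rx":0,"ry":0,"rz":0,"hand":1},
  {"x":0,"y":0,"z":-150,"rx":0,"ry":0,"rz":0,"hand":1},
  {"x":0,"y":0,"z":-150,"rx":0,"ry":0,"rz":0,"hand":1},
])

```text
clock: 8.62
tcp_pos: [0.5077, 0.0208, 0.2534]
orientation: [-0.001, 0.677, 0.736, -0.0]
wrist_force: [-0.3, -0.9, -4.8]
finger_gap: 0.0149
```

```bash
python3 -c "
from h import *
p=cam('scene');save(p['image'],'s7')
tip(412,321,298,92)"
```

```text
t 8.7 tcp [507.4  20.8 253. ] shift [307.1 -70.1  -3.7] rot [-0.1 -0.   2.8] F [ 0.  -1.2 -3.4] gap 15.0
```

View pics/s7.png

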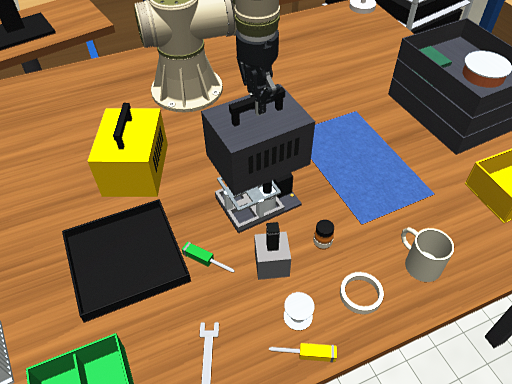

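```bash
python3 -c "
from h import *
tip(575,323,298,91.7)"
```

```text
t 8.7 tcp [507.4  20.8 253. ] shift [295.5  92.5  -4.1] rot [-0.1 -0.   3.1] F [ 0.  -1.2 -3.4] gap 15.0
```

arm_command([
  {"x":40,"y":13,"z":-4,"rx":0,"ry":0,"rz":0,"hand":1},
  {"x":90,"y":28,"z":-4,"rx":0,"ry":0,"rz":1,"hand":1},
  {"x":140,"y":44,"z":-4,"rx":0,"ry":0,"rz":1,"hand":1},
  {"x":190,"y":60,"z":-4,"rx":0,"ry":0,"rz":2,"hand":1},
  {"x":240,"y":75,"z":-4,"rx":0,"ry":0,"rz":3,"hand":1},
  {"x":280,"y":88,"z":-4,"rx":0,"ry":0,"rz":3,"hand":1},
  {"x":295,"y":92,"z":-4,"rx":0,"ry":0,"rz":3,"hand":1},
  {"x":295,"y":92,"z":-4,"rx":0,"ry":0,"rz":3,"hand":1},
  {"x":295,"y":92,"z":-4,"rx":0,"ry":0,"rz":3,"hand":1},
  {"x":295,"y":92,"z":-4,"rx":0,"ry":0,"rz":3,"hand":1},
])

```text
clock: 9.93
tcp_pos: [0.5753, 0.3209, 0.2589]
orientation: [0.0, 0.697, 0.717, -0.0]
wrist_force: [-0.0, -0.3, -4.2]
finger_gap: 0.0152
```

```bash
python3 -c "
from h import *
p=cam('scene');save(p['image'],'s8')
tip(575,323,152,91.7)"
```

```text
t 10.0 tcp [575.4 321.1 259.1] shift [  2.   -0.4 148.1] rot [ 0.  0. -0.] F [ 0.2  0.4 -3.9] gap 15.2
```

View pics/s8.png

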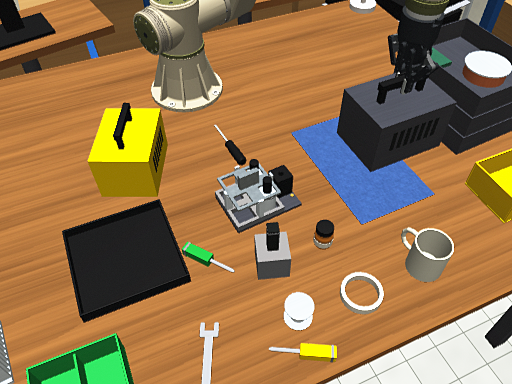

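arm_command([
  {"x":2,"y":0,"z":40,"rx":0,"ry":0,"rz":0,"hand":1},
  {"x":2,"y":0,"z":80,"rx":0,"ry":0,"rz":0,"hand":1},
  {"x":2,"y":0,"z":115,"rx":0,"ry":0,"rz":0,"hand":1},
  {"x":2,"y":0,"z":135,"rx":0,"ry":0,"rz":0,"hand":1},
  {"x":2,"y":0,"z":145,"rx":0,"ry":0,"rz":0,"hand":1},
  {"x":2,"y":0,"z":149,"rx":0,"ry":0,"rz":0,"hand":1},
  {"x":2,"y":0,"z":150,"rx":0,"ry":0,"rz":0,"hand":1},
  {"x":2,"y":0,"z":150,"rx":0,"ry":0,"rz":0,"hand":1},
])

```text
clock: 10.98
tcp_pos: [0.5759, 0.3246, 0.1097]
orientation: [0.0, 0.696, 0.718, 0.001]
wrist_force: [0.9, 0.6, -5.1]
finger_gap: 0.015
```

```bash
python3 -c "
from h import *
p=cam('scene');save(p['image'],'s9');W=cloud(p)
for e in masks(p,'cover_mid'): print(e['at'],rect(W,e['region'],.145,.2),rect(W,e['region'],.12,.138))
tip(575,323,152,91.7)"
```

```text
[377.4, 168.2] (array([576.5, 320.1]), array([115.2,  42.7]), 79.8, 284, np.float64(174.8)) (array([577.7, 323.5]), array([142.7, 194.5]), 2.1, 2836, np.float64(131.1))
[129.4, 152.8] (array([ 277.8, -229.8]), array([ 17. , 123.3]), 65.3, 379, np.float64(173.2)) (array([ 277.5, -230.3]), array([142.7, 193.8]), 66.2, 2850, np.float64(126.9))
t 11.1 tcp [575.7 324.6 109.5] shift [-1.6 -0.8 -1.5] rot [ 0.1 -0.   0.1] F [ 0.  -0.6 -3.8] gap 15.2
```

arm_command([
  {"x":0,"y":0,"z":1,"rx":0,"ry":0,"rz":0,"hand":1},
  {"x":0,"y":0,"z":1.5,"rx":0,"ry":0,"rz":0,"hand":1},
  {"x":0,"y":0,"z":1.5,"rx":0,"ry":0,"rz":0,"hand":0.3},
  {"x":0,"y":0,"z":1.5,"rx":0,"ry":0,"rz":0,"hand":-0.2},
  {"x":0,"y":0,"z":1.5,"rx":0,"ry":0,"rz":0,"hand":-0.2},
  {"x":0,"y":0,"z":1.5,"rx":0,"ry":0,"rz":0,"hand":-0.2},
  {"x":0,"y":0,"z":-30,"rx":0,"ry":0,"rz":0,"hand":-0.2},
  {"x":0,"y":0,"z":-80,"rx":0,"ry":0,"rz":0,"hand":-0.2},
  {"x":0,"y":0,"z":-130,"rx":0,"ry":0,"rz":0,"hand":-0.2},
  {"x":0,"y":0,"z":-130,"rx":0,"ry":0,"rz":0,"hand":-0.2},
])

```text
clock: 12.32
tcp_pos: [0.5775, 0.3253, 0.244]
orientation: [0.002, 0.696, 0.718, 0.004]
wrist_force: [-0.2, 0.4, 0.2]
finger_gap: 0.0513
```

```bash
python3 -c "
from h import *
p=cam('scene');save(p['image'],'s10');W=cloud(p)
for e in masks(p,'cover_mid'): print(e['at'],rect(W,e['region'],.145,.2),rect(W,e['region'],.12,.138))
p=cam('top');save(p['image'],'t10');W=cloud(p);np.save('W10.npy',W)
for q in ['stand','probe_mid','stand_hole','terminal','frame_mid','jar','cap1_mid','unit']:
   print(q,[(round(e['score'],2),np.round(e['at'])) for e in finder.find_in(p,q)])
tip(687,-26,240,72.6)"
```

```text
[130.2, 153.8] (array([ 279.7, -230.6]), array([ 16.6, 120.6]), 65.5, 363, np.float64(173.4)) (array([ 277.2, -229.8]), array([140.9, 195.4]), 65.7, 2818, np.float64(126.8))
[247.4, 185.4] (array([0., 0.]), array([0., 0.]), 0.0, 0, np.float64(nan)) (array([513.9, -13.2]), array([27.7,  5. ]), 77.0, 5, np.float64(120.6))
stand [(0.84, array([254., 144.])), (0.15, array([117., 190.]))]
probe_mid [(0.88, array([311., 177.])), (0.75, array([261.,  70.])), (0.48, array([257., 137.])), (0.34, array([249., 213.])), (0.25, array([116., 191.]))]
stand_hole [(0.71, array([239., 227.])), (0.69, array([254., 148.]))]
terminal [(0.65, array([221., 222.])), (0.61, array([253., 147.]))]
frame_mid [(0.63, array([249., 212.])), (0.52, array([237., 230.]))]
jar [(0.75, array([205., 148.])), (0.73, array([221., 221.]))]
cap1_mid []
unit [(0.75, array([222., 219.]))]
t 12.9 tcp [575.  324.3 238. ] shift [-353.5  101.1   39.1] rot [-0.   0.  19.2] F [ 0.2 -0.6 -0.1] gap 51.1
  return _methods._mean(a, axis=axis, dtype=dtype,
  ret = ret.dtype.type(ret / rcount)
```

View pics/t10.png

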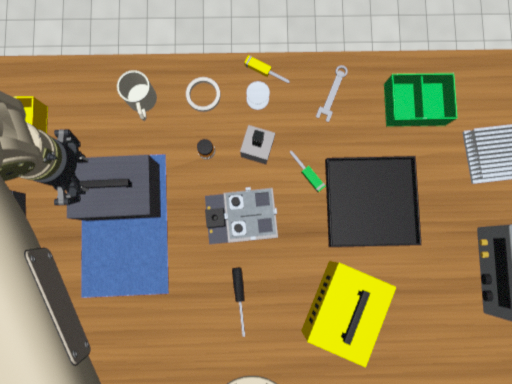

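View pics/s10.png

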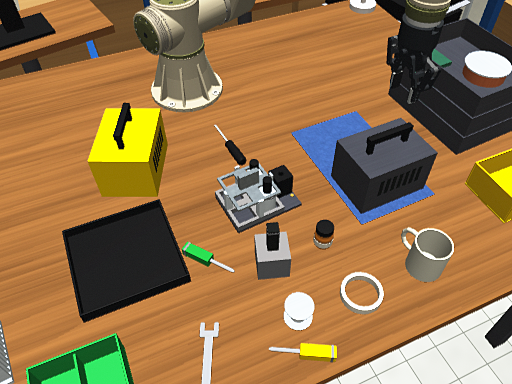

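arm_command([
  {"x":-60,"y":17,"z":0,"rx":0,"ry":0,"rz":5,"hand":0},
  {"x":-120,"y":34,"z":20,"rx":0,"ry":0,"rz":12,"hand":0},
  {"x":-180,"y":51,"z":39,"rx":0,"ry":0,"rz":19,"hand":0},
  {"x":-240,"y":68,"z":39,"rx":0,"ry":0,"rz":19,"hand":0},
  {"x":-300,"y":85,"z":39,"rx":0,"ry":0,"rz":19,"hand":0},
  {"x":-353,"y":101,"z":39,"rx":0,"ry":0,"rz":19,"hand":0},
  {"x":-353,"y":101,"z":39,"rx":0,"ry":0,"rz":19,"hand":0},
  {"x":-353,"y":101,"z":39,"rx":0,"ry":0,"rz":19,"hand":0},
  {"x":-353,"y":101,"z":39,"rx":0,"ry":0,"rz":19,"hand":0},
])

```text
clock: 14.0
tcp_pos: [0.6868, -0.0238, 0.1998]
orientation: [-0.0, 0.804, 0.594, 0.0]
wrist_force: [0.5, 0.2, -0.9]
finger_gap: 0.0429
```

```bash
python3 -c "
from h import *
p=cam('wrist');W=cloud(p);save(p['image'],'w11')
for q,zl,zh in [('probe_mid',.13,.16),('stand',.06,.08),('cover_mid',.12,.14),('terminal',.06,.08),('jar',.05,.07)]:
  for e in masks(p,q):
    try: print(q,round(e['score'],2),np.round(e['at']),rect(W,e['region'],zl,zh))
    except Exception: pass
tip(687,-26,97,72.6)" 2>/dev/null
```

```text
probe_mid 0.95 [237. 262.] (array([0., 0.]), array([0., 0.]), 0.0, 0, np.float64(nan))
probe_mid 0.85 [262. 188.] (array([687.5, -25.5]), array([24.1, 23.7]), 72.5, 789, np.float64(142.1))
probe_mid 0.48 [122. 140.] (array([0., 0.]), array([0., 0.]), 0.0, 0, np.float64(nan))
stand 0.65 [266. 162.] (array([686.9, -25.5]), array([70.3, 69.9]), 71.4, 2860, np.float64(72.3))
cover_mid 0.76 [ 22. 331.] (array([0., 0.]), array([0., 0.]), 0.0, 0, np.float64(nan))
terminal 0.63 [123. 139.] (array([521.1,  19.2]), array([166.9, 126.6]), 75.1, 2282, np.float64(70.3))
jar 0.94 [220.  56.] (array([681.4, 106.3]), array([39.2, 38. ]), 69.1, 1353, np.float64(62.2))
t 14.3 tcp [687.1 -24.4 199.9] shift [ -1.6   0.3 143.9] rot [0.  0.  0.3] F [-0.2 -0.   0.2] gap 42.8
```

View pics/w11.png

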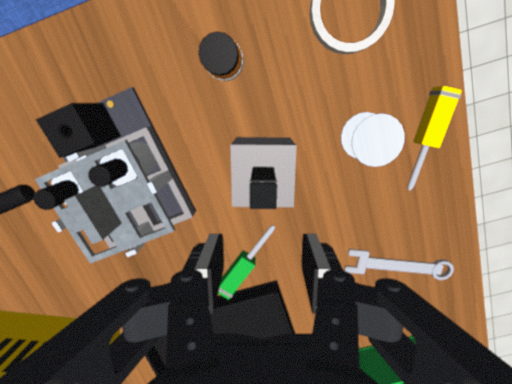

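The black probe in the stand is at wrist (262,188), and its measurements agree with the earlier ones. Grasping.

arm_command([
  {"x":-1,"y":0,"z":50,"rx":0,"ry":0,"rz":0,"hand":0},
  {"x":-1,"y":0,"z":95,"rx":0,"ry":0,"rz":0,"hand":0},
  {"x":-1,"y":0,"z":130,"rx":0,"ry":0,"rz":0,"hand":0},
  {"x":-1,"y":0,"z":142,"rx":0,"ry":0,"rz":0,"hand":0},
  {"x":-1,"y":0,"z":142,"rx":0,"ry":0,"rz":0,"hand":0},
  {"x":-1,"y":0,"z":142,"rx":0,"ry":0,"rz":0,"hand":1},
  {"x":-1,"y":0,"z":142,"rx":0,"ry":0,"rz":0,"hand":1},
  {"x":-1,"y":0,"z":142,"rx":0,"ry":0,"rz":0,"hand":1},
  {"x":-1,"y":0,"z":142,"rx":0,"ry":0,"rz":0,"hand":1},
  {"x":-1,"y":0,"z":142,"rx":0,"ry":0,"rz":0,"hand":1},
], force=50)

```text
clock: 15.55
tcp_pos: [0.6883, -0.0265, 0.0598]
orientation: [0.001, 0.805, 0.593, 0.001]
wrist_force: [-0.1, 0.2, 6.2]
finger_gap: 0.0234
```

```bash
python3 -c "
from h import *
p=cam('wrist');W=cloud(p);save(p['image'],'w12')
for q,zl,zh in [('probe_mid',.13,.16)]:
  for e in masks(p,q):
    try: print(q,round(e['score'],2),np.round(e['at']),rect(W,e['region'],zl,zh))
    except Exception: pass
tip(687,-26,98,72.6)" 2>/dev/null
```

```text
probe_mid 0.82 [234. 328.] (array([675. , -33.7]), array([0. , 1.5]), 35.1, 3, np.float64(141.8))
probe_mid 0.81 [502. 188.] (array([0., 0.]), array([0., 0.]), 0.0, 0, np.float64(nan))
probe_mid 0.7 [261. 272.] (array([689.1, -26. ]), array([25.2, 25.6]), 73.4, 3803, np.float64(142.0))
probe_mid 0.64 [ 78. 212.] (array([0., 0.]), array([0., 0.]), 0.0, 0, np.float64(nan))
probe_mid 0.19 [259. 192.] (array([0., 0.]), array([0., 0.]), 0.0, 0, np.float64(nan))
t 15.7 tcp [688.3 -26.5  59.7] shift [ 0.1 -1.4  2.7] rot [ 0.2 -0.   0.2] F [ 0.7 -0.   5.2] gap 23.7
```

View pics/w12.png

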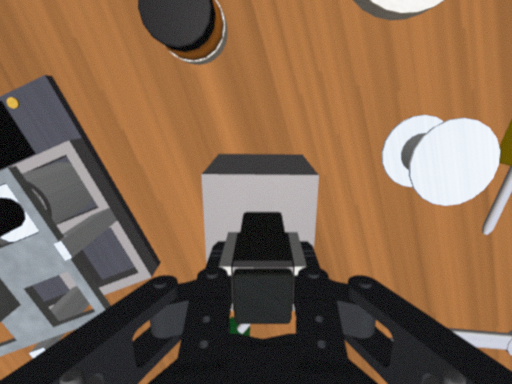

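arm_command([
  {"x":0,"y":0,"z":-10,"rx":0,"ry":0,"rz":0,"hand":1},
  {"x":0,"y":0,"z":-25,"rx":0,"ry":0,"rz":0,"hand":1},
  {"x":0,"y":0,"z":-45,"rx":0,"ry":0,"rz":0,"hand":1},
  {"x":0,"y":0,"z":-70,"rx":0,"ry":0,"rz":0,"hand":1},
  {"x":0,"y":0,"z":-100,"rx":0,"ry":0,"rz":0,"hand":1},
  {"x":0,"y":0,"z":-130,"rx":0,"ry":0,"rz":0,"hand":1},
  {"x":0,"y":0,"z":-130,"rx":0,"ry":0,"rz":0,"hand":1},
  {"x":0,"y":0,"z":-130,"rx":0,"ry":0,"rz":0,"hand":1},
])

```text
clock: 16.65
tcp_pos: [0.6866, -0.0263, 0.1873]
orientation: [-0.0, 0.805, 0.593, -0.0]
wrist_force: [0.9, 0.0, -1.2]
finger_gap: 0.0235
```

```bash
python3 -c "
from h import *
p=cam('top');W=cloud(p);save(p['image'],'t13')
ps=cam('scene');save(ps['image'],'s13');Ws=cloud(ps)
for nm,P,Wc in (('top',p,W),('scene',ps,Ws)):
  for e in masks(P,'cover_mid')+masks(P,'frame_mid'): print(nm,e['at'],rect(Wc,e['region'],.12,.138),rect(Wc,e['region'],.07,.08))
# tower: box region
ctr=np.array([.5022,.0826])
for Wc in (W,Ws):
  m=(np.hypot(Wc[...,0]-ctr[0],Wc[...,1]-ctr[1])<.034)
  print('tower',rect(Wc,m,.064,.076))
  m=(np.hypot(Wc[...,0]-.5077,Wc[...,1]-.0198)<.16)&(W[...,2]>0.0)
tip(502,83,260,72.6)" 2>/dev/null
```

```text
top [113.9, 185.9] (array([575.3, 323.7]), array([140.7, 191.6]), 1.8, 4503, np.float64(129.8)) (array([536.2, 277.1]), array([106.7, 217.4]), 41.9, 80, np.float64(75.7))
top [348.2, 316.0] (array([ 275.2, -230. ]), array([141.6, 190.2]), 65.9, 4825, np.float64(126.7)) (array([ 305.2, -166.5]), array([  1.8, 186. ]), 65.7, 60, np.float64(74.9))
scene [382.4, 166.0] (array([576.5, 323.5]), array([144. , 194.7]), 1.8, 3047, np.float64(129.8)) (array([622.4, 292.1]), array([235.7, 113.2]), 55.5, 275, np.float64(74.8))
scene [127.9, 151.9] (array([ 276.1, -230.2]), array([142.5, 194.8]), 65.7, 2831, np.float64(126.7)) (array([ 328.2, -203.9]), array([112.5, 231.4]), 28.6, 242, np.float64(74.8))
scene [336.1, 151.9] (array([508.7, 238.7]), array([ 2.6, 23.2]), 3.8, 4, np.float64(130.4)) (array([510.6, 226.6]), array([0.8, 3.3]), 60.5, 3, np.float64(78.3))
scene [276.6, 211.5] (array([0., 0.]), array([0., 0.]), 0.0, 0, np.float64(nan)) (array([0., 0.]), array([0., 0.]), 0.0, 0, np.float64(nan))
scene [247.7, 182.6] (array([516.1, -14.4]), array([ 6.3, 30.6]), 10.0, 7, np.float64(120.6)) (array([510.1,  -5.9]), array([116.8, 111.9]), 4.9, 815, np.float64(75.7))
scene [271.3, 216.9] (array([0., 0.]), array([0., 0.]), 0.0, 0, np.float64(nan)) (array([0., 0.]), array([0., 0.]), 0.0, 0, np.float64(nan))
tower (array([0., 0.]), array([0., 0.]), 0.0, 0, np.float64(nan))
tower (array([515.3, 101.2]), array([14.4, 28.2]), 50.8, 42, np.float64(69.6))
t 16.9 tcp [686.4 -26.2 186.6] shift [  49.7 -208.5  -32.1] rot [-0.1  0.   0.2] F [ 0.3 -0.2 -0.7] gap 23.5
```

View pics/t13.png

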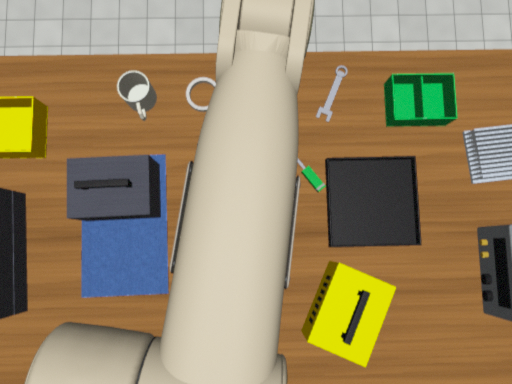

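View pics/s13.png

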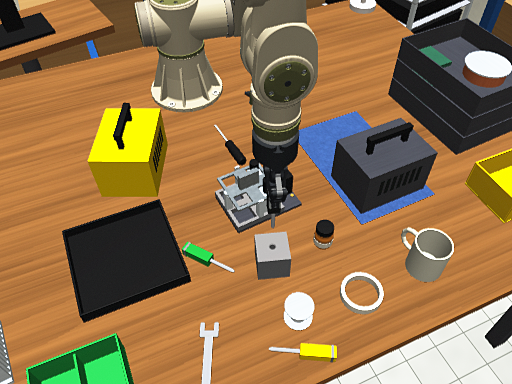

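```bash
python3 -c "
from h import *
W=np.load('W10.npy')
ctr=np.array([.5022,.0826])
r=np.hypot(W[...,0]-ctr[0],W[...,1]-ctr[1])
print('tower',rect(W,r<.034,.064,.076))
sub=W[205:240,200:232]
print(np.round(sub[::3,::3,2]*1000))
im=cv2.imread('pics/t10.png')[180:250,195:290];cv2.imwrite('pics/t10c.png',cv2.resize(im,None,fx=7,fy=7,interpolation=2))
m=(np.hypot(W[...,0]-.51,W[...,1]+.005)<.09)
print('frame',rect(W,m,.072,.0795));print('fin',rect(W,m,.112,.125));print('necks',rect(W,m&(W[...,1]>.005),.1,.112))
m=(np.hypot(W[...,0]-.5077,W[...,1]-.0198)<.14)
for q in ([.0,.012],[.02,.028]): print(rect(W,m,*q))
"
```

```text
tower (array([502.4,  76.7]), array([43.8, 55.7]), 4.6, 317, np.float64(69.6))
[[ 0. -0.  8. 13. 10. 11.  9. 11.  7. 75. 65.]
 [ 1.  2. 10. 10.  6.  8.  5. 70.  9. 70. 69.]
 [-1. -2. 68. 67. 71. 71. 68. 69. 13. 73. 77.]
 [-3.  2. 71. 69. 70. 69. 71. 72. 81. 73. 80.]
 [ 1.  0. 69. 68. 62. 33. 68. 72. 41. 71. 75.]
 [-2. -1. 70. 72. 75. nan 73. 67. 54. 26. 76.]
 [-0. -1. 74. 74. 71. 73. 67. 70. 65. 21. 76.]
 [-3. -4. 67. 66. 71. 69. 71. 65. 44. 27. 75.]
 [-1.  1. -1.  9. 10.  7. 10.  8.  8. 23. 77.]
 [ 1. -2.  1.  7.  8.  7. 11. 10.  5. 26. 75.]
 [ 0.  0.  0.  8.  8.  8. 10.  6.  9. 11. 76.]
 [ 0. -5. -2.  5.  6.  9. 11. 12.  6.  7. 78.]]
frame (array([511.7,   8.3]), array([118.1, 147.8]), 4.9, 1179, np.float64(75.8))
fin (array([502.5,   6.2]), array([31.2, 73.4]), 33.0, 111, np.float64(117.8))
necks (array([506.6,  23.5]), array([83.5, 26.9]), 5.7, 139, np.float64(107.4))
(array([507.2,  19.8]), array([277.9, 277.9]), 90.0, 3531, np.float64(2.0))
(array([471. ,  14.8]), array([200.8, 172.3]), 4.7, 295, np.float64(23.9))
```

View pics/t10c.png

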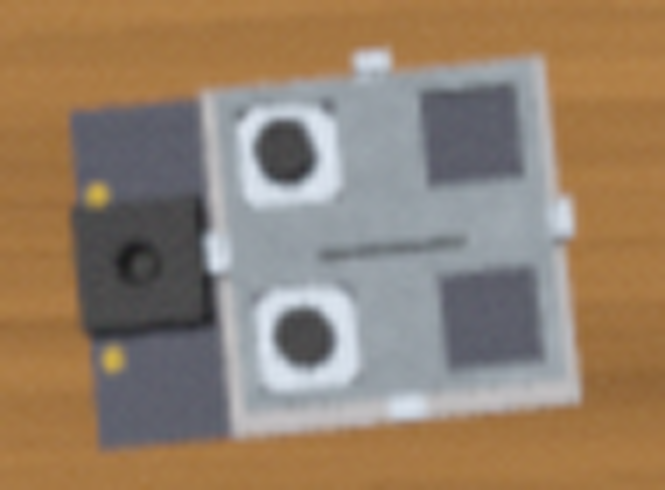

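```bash
cat >> h.py <<'E'
def ray(p,u,v,z):
    K=p['intrinsics'];Rm=R.from_rotvec(np.array(p['rvec']).ravel()).as_matrix();t=np.array(p['tvec']).ravel()
    C=-Rm.T@t; d=Rm.T@np.array([(u-K[0,2])/K[0,0],(v-K[1,2])/K[1,1],1]); return (C+d*(z-C[2])/d[2])*1000
E
python3 -c "
from h import *
p=cam('top')
print(ray(p,214.7,217.6,.07))
W=np.load('W10.npy')
c=np.array([.5022,.0826]);a=np.radians(5)
dx=(W[...,0]-c[0])*np.cos(a)+(W[...,1]-c[1])*np.sin(a);dy=-(W[...,0]-c[0])*np.sin(a)+(W[...,1]-c[1])*np.cos(a)
m=(abs(dx)<.03)&(dy<.03)&(dy>-.023)
print(rect(W,m,.06,.08))
tip(502,83,230,72.6)
"
```

```text
[501.76978587  81.35136345  70.        ]
(array([502. ,  82.5]), array([43.9, 44.3]), 4.9, 315, np.float64(69.5))
t 17.0 tcp [686.5 -26.2 186.8] shift [  49.7 -208.5   -1.9] rot [-0.1  0.   0.2] F [-0.2 -0.7 -0.9] gap 23.5
```

arm_command([
  {"x":0,"y":0,"z":-15,"rx":0,"ry":0,"rz":0,"hand":1},
  {"x":12,"y":-50,"z":-15,"rx":0,"ry":0,"rz":0,"hand":1},
  {"x":24,"y":-100,"z":-15,"rx":0,"ry":0,"rz":0,"hand":1},
  {"x":36,"y":-150,"z":-15,"rx":0,"ry":0,"rz":0,"hand":1},
  {"x":47,"y":-190,"z":-15,"rx":0,"ry":0,"rz":0,"hand":1},
  {"x":50,"y":-208,"z":-15,"rx":0,"ry":0,"rz":0,"hand":1},
  {"x":50,"y":-208,"z":-15,"rx":0,"ry":0,"rz":0,"hand":1},
  {"x":50,"y":-208,"z":-10,"rx":0,"ry":0,"rz":0,"hand":1},
  {"x":50,"y":-208,"z":-10,"rx":0,"ry":0,"rz":0,"hand":1},
])

```text
clock: 18.12
tcp_pos: [0.5038, 0.0824, 0.1968]
orientation: [-0.0, 0.805, 0.593, -0.0]
wrist_force: [0.1, -1.0, -0.1]
finger_gap: 0.0235
```

```bash
python3 -c "
from h import *
p=cam('wrist');W=cloud(p);save(p['image'],'w14')
ps=cam('scene');save(cv2.resize(ps['image'][120:240,190:330],None,fx=5,fy=5,interpolation=2),'s14')
pt=cam('top');save(pt['image'],'t14')
tip(502,82.5,230,72.6)
s=get_state();t=s['tcp_pos'];
print(proj(p,[t+[0,0,-.0477],[.502,.0825,.07]]),proj(ps,[t+[0,0,-.0477],[.502,.0825,.07]]))
"
```

```text
t 18.3 tcp [503.4  82.5 197.2] shift [-0.5 -1.4  8.2] rot [-0.   0.   0.1] F [-0.3  0.7 -0.4] gap 23.4
[[261.60657255 197.4648184 ]
 [260.6484696  174.76546002]] [[281.62101259 149.6857803 ]
 [280.26639395 172.86841611]]
```

View pics/w14.png

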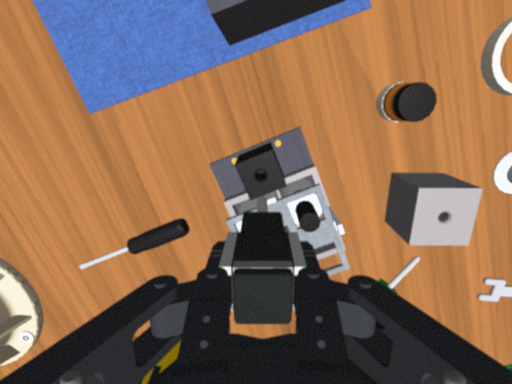

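View pics/s14.png

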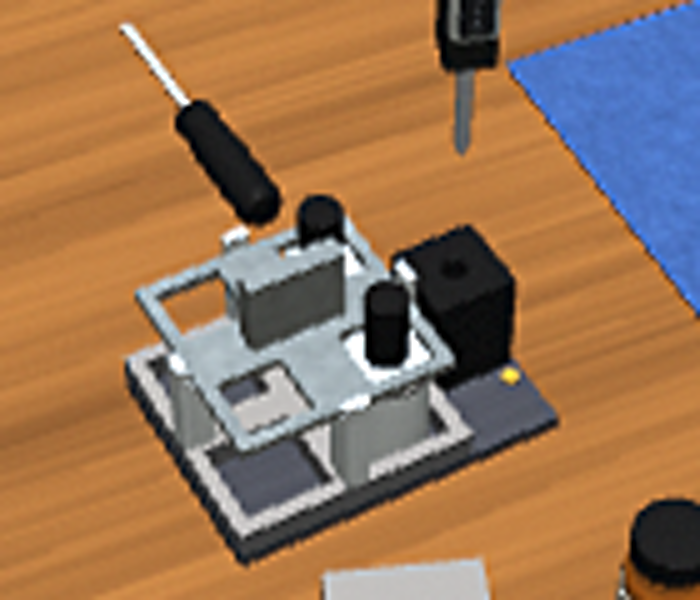

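arm_command([
  {"x":-0.5,"y":-1.5,"z":20,"rx":0,"ry":0,"rz":0,"hand":1},
  {"x":-0.5,"y":-1.5,"z":40,"rx":0,"ry":0,"rz":0,"hand":1},
  {"x":-0.5,"y":-1.5,"z":60,"rx":0,"ry":0,"rz":0,"hand":1},
  {"x":-0.5,"y":-1.5,"z":70,"rx":0,"ry":0,"rz":0,"hand":1},
  {"x":-0.5,"y":-1.5,"z":70,"rx":0,"ry":0,"rz":0,"hand":1},
  {"x":-0.5,"y":-1.5,"z":70,"rx":0,"ry":0,"rz":0,"hand":1},
])

```text
clock: 19.02
tcp_pos: [0.502, 0.083, 0.1284]
orientation: [0.0, 0.805, 0.593, 0.0]
wrist_force: [-1.0, 0.2, 0.4]
finger_gap: 0.0238
```

```bash
python3 -c "
from h import *
ps=cam('scene');save(cv2.resize(ps['image'][150:210,255:315],None,fx=10,fy=10,interpolation=2),'s15')
tip(502,82.5,160,72.6)
s=get_state();t=s['tcp_pos'];
print(proj(ps,[t+[0,0,-.0477],[.502,.0825,.07]]))
"
```

```text
t 19.1 tcp [502.1  83.  128.5] shift [-0.5 -0.   9.5] rot [ 0.1 -0.   0.2] F [ 1.3  0.4 -1. ] gap 23.4
[[280.60462235 169.79188401]
 [280.26639395 172.86841611]]
```

View pics/s15.png

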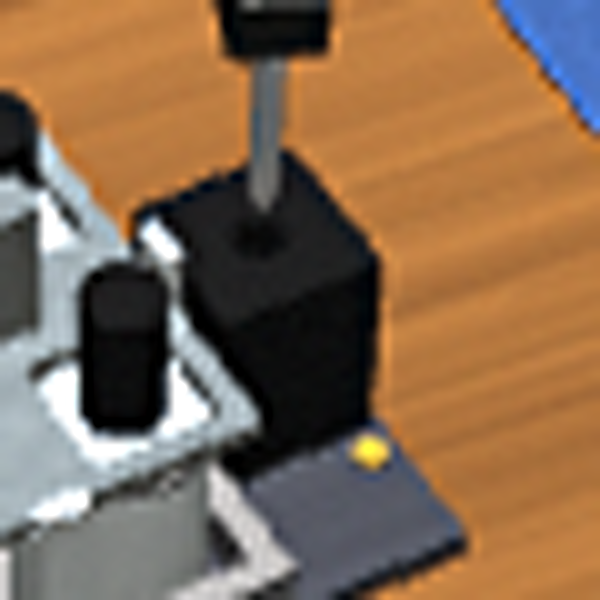

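Scene image: pin tip at (281.4,170.8), hole at (281.1,173.7), aligned as predicted. Inserting.

arm_command([
  {"x":0,"y":0,"z":8,"rx":0,"ry":0,"rz":0,"hand":1},
  {"x":0,"y":0,"z":14,"rx":0,"ry":0,"rz":0,"hand":1},
  {"x":0,"y":0,"z":20,"rx":0,"ry":0,"rz":0,"hand":1},
  {"x":0,"y":0,"z":26,"rx":0,"ry":0,"rz":0,"hand":1},
  {"x":0,"y":0,"z":32,"rx":0,"ry":0,"rz":0,"hand":1},
  {"x":0,"y":0,"z":38,"rx":0,"ry":0,"rz":0,"hand":1},
  {"x":0,"y":0,"z":42,"rx":0,"ry":0,"rz":0,"hand":1},
  {"x":0,"y":0,"z":44,"rx":0,"ry":0,"rz":0,"hand":1},
])

```text
clock: 20.08
tcp_pos: [0.5013, 0.083, 0.0833]
orientation: [-0.0, 0.805, 0.593, -0.0]
wrist_force: [-0.0, -0.1, -1.3]
finger_gap: 0.0234
```

arm_command([
  {"x":0,"y":0,"z":1,"rx":0,"ry":0,"rz":0,"hand":1},
  {"x":0,"y":0,"z":2,"rx":0,"ry":0,"rz":0,"hand":1},
  {"x":0,"y":0,"z":2,"rx":0,"ry":0,"rz":0,"hand":1},
])

```text
clock: 20.45
tcp_pos: [0.5016, 0.083, 0.0825]
orientation: [0.0, 0.805, 0.593, 0.0]
wrist_force: [-1.3, -0.4, 5.0]
finger_gap: 0.0235
```

```bash
python3 -c "
from h import *
ps=cam('scene');save(cv2.resize(ps['image'][130:210,245:325],None,fx=7,fy=7,interpolation=2),'s16')
go(0,0,0,0)
"
```

```text
t 20.5 tcp [501.5  83.   82.5] shift [-227.7 -454.5   82.1] rot [ 0.  -0.  72.8] F [-1.8 -0.8  4.8] gap 23.6
```

View pics/s16.png

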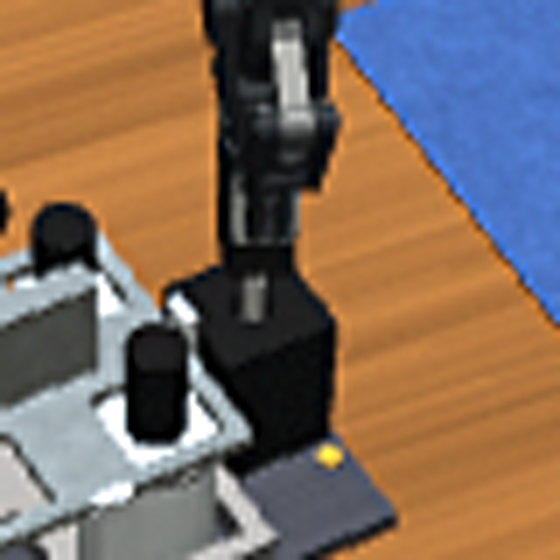

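Contact at the bottom: 5 N up at TCP z 82.5, where 82.7 was predicted. Pushing slightly more and holding well over 2 s.

arm_command([
  {"x":0,"y":0,"z":0.5,"rx":0,"ry":0,"rz":0,"hand":1},
  {"x":0,"y":0,"z":0.5,"rx":0,"ry":0,"rz":0,"hand":1},
  {"x":0,"y":0,"z":0.5,"rx":0,"ry":0,"rz":0,"hand":1},
  {"x":0,"y":0,"z":0.5,"rx":0,"ry":0,"rz":0,"hand":1},
  {"x":0,"y":0,"z":0.5,"rx":0,"ry":0,"rz":0,"hand":1},
  {"x":0,"y":0,"z":0.5,"rx":0,"ry":0,"rz":0,"hand":1},
  {"x":0,"y":0,"z":0.5,"rx":0,"ry":0,"rz":0,"hand":1},
  {"x":0,"y":0,"z":0.5,"rx":0,"ry":0,"rz":0,"hand":1},
  {"x":0,"y":0,"z":0.5,"rx":0,"ry":0,"rz":0,"hand":1},
  {"x":0,"y":0,"z":0.5,"rx":0,"ry":0,"rz":0,"hand":1},
])

```text
clock: 21.75
tcp_pos: [0.5016, 0.083, 0.0824]
orientation: [0.0, 0.805, 0.593, 0.0]
wrist_force: [-2.1, 0.8, 6.0]
finger_gap: 0.0231
```

arm_command([
  {"x":0,"y":0,"z":0,"rx":0,"ry":0,"rz":0,"hand":1},
  {"x":0,"y":0,"z":0,"rx":0,"ry":0,"rz":0,"hand":1},
  {"x":0,"y":0,"z":0,"rx":0,"ry":0,"rz":0,"hand":1},
  {"x":0,"y":0,"z":0,"rx":0,"ry":0,"rz":0,"hand":1},
  {"x":0,"y":0,"z":0,"rx":0,"ry":0,"rz":0,"hand":1},
  {"x":0,"y":0,"z":0,"rx":0,"ry":0,"rz":0,"hand":1},
  {"x":0,"y":0,"z":0,"rx":0,"ry":0,"rz":0,"hand":1},
  {"x":0,"y":0,"z":0,"rx":0,"ry":0,"rz":0,"hand":1},
  {"x":0,"y":0,"z":0,"rx":0,"ry":0,"rz":0,"hand":1},
  {"x":0,"y":0,"z":0,"rx":0,"ry":0,"rz":0,"hand":1},
])

```text
clock: 23.0
tcp_pos: [0.5016, 0.083, 0.0824]
orientation: [0.0, 0.805, 0.593, 0.0]
wrist_force: [-2.8, 0.3, 7.3]
finger_gap: 0.0236
```

arm_command([
  {"x":0,"y":0,"z":0,"rx":0,"ry":0,"rz":0,"hand":1},
  {"x":0,"y":0,"z":0,"rx":0,"ry":0,"rz":0,"hand":1},
  {"x":0,"y":0,"z":0,"rx":0,"ry":0,"rz":0,"hand":1},
  {"x":0,"y":0,"z":0,"rx":0,"ry":0,"rz":0,"hand":1},
])

```text
clock: 23.5
tcp_pos: [0.5016, 0.083, 0.0824]
orientation: [0.0, 0.805, 0.593, 0.0]
wrist_force: [-2.8, -0.8, 7.2]
finger_gap: 0.0235
```

arm_command([
  {"x":0,"y":0,"z":-10,"rx":0,"ry":0,"rz":0,"hand":1},
  {"x":0,"y":0,"z":-30,"rx":0,"ry":0,"rz":0,"hand":1},
  {"x":0,"y":0,"z":-60,"rx":0,"ry":0,"rz":0,"hand":1},
  {"x":0,"y":0,"z":-90,"rx":0,"ry":0,"rz":0,"hand":1},
  {"x":0,"y":0,"z":-116,"rx":0,"ry":0,"rz":0,"hand":1},
  {"x":0,"y":0,"z":-116,"rx":0,"ry":0,"rz":0,"hand":1},
  {"x":0,"y":0,"z":-116,"rx":0,"ry":0,"rz":0,"hand":1},
])

```text
clock: 24.38
tcp_pos: [0.5011, 0.083, 0.1964]
orientation: [-0.0, 0.805, 0.593, -0.0]
wrist_force: [0.5, 0.1, -0.8]
finger_gap: 0.0239
```

```bash
python3 -c "
from h import *
p=cam('wrist');W=cloud(p);save(p['image'],'w17')
for e in masks(p,'stand'): print(e['at'],rect(W,e['region'],.066,.078))
go(687.2,-26,197,72.6)
"
```

```text
[407.1, 101.3] (array([0., 0.]), array([0., 0.]), 0.0, 0, np.float64(nan))
t 24.5 tcp [500.6  83.  195.8] shift [-48.8 210.5  -1.5] rot [-0.1  0.   0.2] F [-0.5  0.3 -0.1] gap 23.2
  return _methods._mean(a, axis=axis, dtype=dtype,
  ret = ret.dtype.type(ret / rcount)
```

arm_command([
  {"x":-10,"y":45,"z":-2,"rx":0,"ry":0,"rz":0,"hand":1},
  {"x":-22,"y":95,"z":-2,"rx":0,"ry":0,"rz":0,"hand":1},
  {"x":-34,"y":145,"z":-2,"rx":0,"ry":0,"rz":0,"hand":1},
  {"x":-44,"y":190,"z":-2,"rx":0,"ry":0,"rz":0,"hand":1},
  {"x":-49,"y":210.5,"z":-2,"rx":0,"ry":0,"rz":0,"hand":1},
  {"x":-49,"y":210.5,"z":-2,"rx":0,"ry":0,"rz":0,"hand":1},
  {"x":-49,"y":210.5,"z":30,"rx":0,"ry":0,"rz":0,"hand":1},
  {"x":-49,"y":210.5,"z":56,"rx":0,"ry":0,"rz":0,"hand":1},
  {"x":-49,"y":210.5,"z":66,"rx":0,"ry":0,"rz":0,"hand":1},
  {"x":-49,"y":210.5,"z":66,"rx":0,"ry":0,"rz":0,"hand":1},
])

```text
clock: 25.72
tcp_pos: [0.6869, -0.0255, 0.1306]
orientation: [-0.001, 0.805, 0.593, -0.001]
wrist_force: [0.2, 0.8, -0.0]
finger_gap: 0.0236
```

```bash
python3 -c "
from h import *
ps=cam('scene');save(cv2.resize(ps['image'][200:280,235:315],None,fx=7,fy=7,interpolation=2),'s18')
s=get_state();t=s['tcp_pos']
print(proj(ps,[t+[0,0,-.0477],[.687,-.0258,.072]]))
go(687.2,-26,130,72.6)
"
```

```text
[[272.23705781 242.93815208]
 [271.97063407 245.89170779]]
t 25.8 tcp [687.8 -25.8 131.8] shift [-0.4 -0.5  1.8] rot [0.  0.  0.2] F [-0.2  0.4 -0.6] gap 23.5
```

View pics/s18.png

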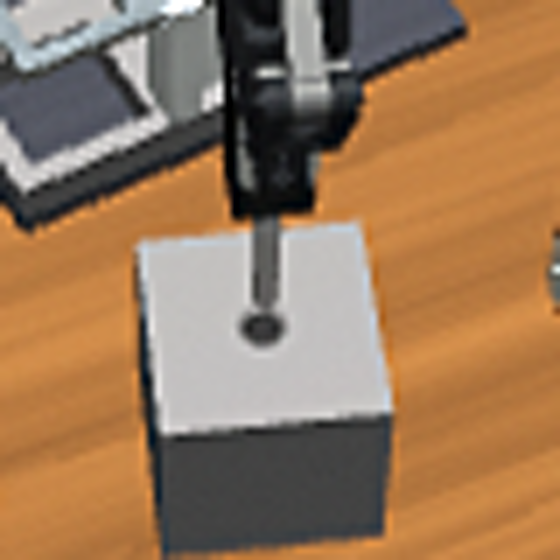

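Aligned: tip (272.7,243.6), hole (272.4,246.9). Lowering into the stand.

arm_command([
  {"x":0,"y":0,"z":10,"rx":0,"ry":0,"rz":0,"hand":1},
  {"x":0,"y":0,"z":20,"rx":0,"ry":0,"rz":0,"hand":1},
  {"x":0,"y":0,"z":30,"rx":0,"ry":0,"rz":0,"hand":1},
  {"x":0,"y":0,"z":42,"rx":0,"ry":0,"rz":0,"hand":1},
  {"x":0,"y":0,"z":54,"rx":0,"ry":0,"rz":0,"hand":1},
  {"x":0,"y":0,"z":64,"rx":0,"ry":0,"rz":0,"hand":1},
  {"x":0,"y":0,"z":70,"rx":0,"ry":0,"rz":0,"hand":1},
  {"x":0,"y":0,"z":71,"rx":0,"ry":0,"rz":0,"hand":1},
  {"x":0,"y":0,"z":72,"rx":0,"ry":0,"rz":0,"hand":1},
  {"x":0,"y":0,"z":72,"rx":0,"ry":0,"rz":0,"hand":1},
])

```text
clock: 27.02
tcp_pos: [0.6882, -0.0262, 0.0598]
orientation: [0.0, 0.805, 0.593, 0.0]
wrist_force: [-1.4, 0.4, 2.6]
finger_gap: 0.0236
```

Contact at z 59.8, the same height as when grasped. Releasing and rising.

arm_command([
  {"x":0,"y":0,"z":0.5,"rx":0,"ry":0,"rz":0,"hand":1},
  {"x":0,"y":0,"z":0.5,"rx":0,"ry":0,"rz":0,"hand":0.3},
  {"x":0,"y":0,"z":0.5,"rx":0,"ry":0,"rz":0,"hand":0},
  {"x":0,"y":0,"z":0.5,"rx":0,"ry":0,"rz":0,"hand":0},
  {"x":0,"y":0,"z":0.5,"rx":0,"ry":0,"rz":0,"hand":0},
  {"x":0,"y":0,"z":-30,"rx":0,"ry":0,"rz":0,"hand":0},
  {"x":0,"y":0,"z":-80,"rx":0,"ry":0,"rz":0,"hand":0},
  {"x":0,"y":0,"z":-130,"rx":0,"ry":0,"rz":0,"hand":0},
  {"x":0,"y":0,"z":-130,"rx":0,"ry":0,"rz":0,"hand":0},
])

```text
clock: 28.15
tcp_pos: [0.6908, -0.0265, 0.1948]
orientation: [0.003, 0.805, 0.593, 0.003]
wrist_force: [0.5, 0.6, 0.3]
finger_gap: 0.0427
```

```bash
python3 -c "
from h import *
p=cam('wrist');W=cloud(p);save(p['image'],'w19')
for q,zl,zh in [('probe_mid',.13,.16),('stand',.066,.078),('frame_mid',.072,.08),('frame_mid',.112,.124)]:
  for e in masks(p,q):
    try: print(q,round(e['score'],2),np.round(e['at']),rect(W,e['region'],zl,zh))
    except Exception: pass
ps=cam('scene');save(ps['image'],'s19');W=cloud(ps)
for e in masks(ps,'cover_mid')+masks(ps,'frame_mid'): print(e['at'],rect(W,e['region'],.12,.135),rect(W,e['region'],.073,.08),rect(W,e['region'],.112,.124))
tip(509.9,-5,230,95)
" 2>/dev/null
```

```text
probe_mid 0.92 [432. 119.] (array([0., 0.]), array([0., 0.]), 0.0, 0, np.float64(nan))
probe_mid 0.79 [259. 188.] (array([689. , -25.7]), array([24.1, 24.2]), 73.2, 838, np.float64(142.1))
probe_mid 0.65 [234. 267.] (array([0., 0.]), array([0., 0.]), 0.0, 0, np.float64(nan))
stand 0.82 [258. 160.] (array([687. , -25.8]), array([70.1, 70.1]), 72.4, 3009, np.float64(72.3))
frame_mid 0.79 [ 97. 208.] (array([508.6,  -5.3]), array([115.9, 112.2]), 5.0, 4924, np.float64(76.4))
frame_mid 0.79 [ 97. 208.] (array([509.8,  -5.2]), array([13.7, 50. ]), 4.7, 870, np.float64(118.2))
[128.9, 152.2] (array([ 275.9, -229.8]), array([141.6, 196.2]), 65.8, 2834, np.float64(126.8)) (array([ 328.6, -206.3]), array([110.7, 226.2]), 27.7, 185, np.float64(76.5)) (array([ 276.1, -229.3]), array([141.4, 196.1]), 66.0, 362, np.float64(119.1))
[322.5, 234.9] (array([0., 0.]), array([0., 0.]), 0.0, 0, np.float64(nan)) (array([0., 0.]), array([0., 0.]), 0.0, 0, np.float64(nan)) (array([0., 0.]), array([0., 0.]), 0.0, 0, np.float64(nan))
[245.7, 185.0] (array([510.9, -13.7]), array([17.2,  0. ]), 90.2, 2, np.float64(120.6)) (array([510.4,  -6.3]), array([115.5, 111.6]), 5.1, 728, np.float64(75.8)) (array([511.1,  -5.8]), array([15.7, 50.9]), 2.6, 122, np.float64(117.4))
[270.7, 260.5] (array([0., 0.]), array([0., 0.]), 0.0, 0, np.float64(nan)) (array([689.4, -26.8]), array([69.9, 69.8]), 71.0, 181, np.float64(73.6)) (array([0., 0.]), array([0., 0.]), 0.0, 0, np.float64(nan))
t 28.6 tcp [687.3 -26.  187.6] shift [ -32.4 -175.6   -1. ] rot [ -0.1  -0.  -22.2] F [ 0.7 -1.1  0.2] gap 42.7
```

View pics/s19.png

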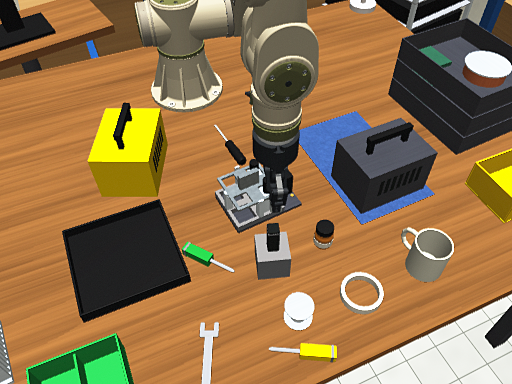

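View pics/w19.png

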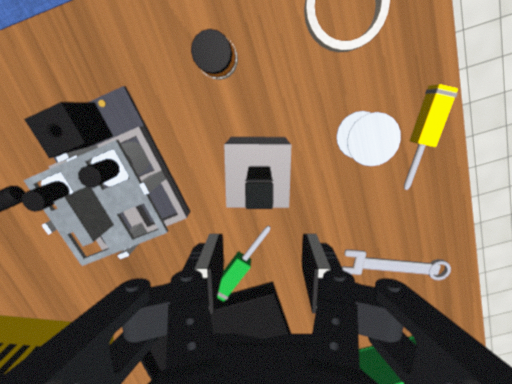

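arm_command([
  {"x":-10,"y":-50,"z":0,"rx":0,"ry":0,"rz":-7,"hand":0.2},
  {"x":-20,"y":-110,"z":0,"rx":0,"ry":0,"rz":-15,"hand":0.2},
  {"x":-30,"y":-155,"z":0,"rx":0,"ry":0,"rz":-22,"hand":0.2},
  {"x":-32,"y":-175,"z":0,"rx":0,"ry":0,"rz":-22,"hand":0.2},
  {"x":-32,"y":-175,"z":0,"rx":0,"ry":0,"rz":-22,"hand":0.2},
  {"x":-32,"y":-175,"z":0,"rx":0,"ry":0,"rz":-22,"hand":0.2},
  {"x":-32,"y":-175,"z":0,"rx":0,"ry":0,"rz":-22,"hand":0.2},
])

```text
clock: 29.42
tcp_pos: [0.5123, -0.0051, 0.1888]
orientation: [0.0, 0.677, 0.736, -0.0]
wrist_force: [0.4, 0.1, -0.0]
finger_gap: 0.0341
```

```bash
python3 -c "
from h import *
p=cam('wrist');W=cloud(p);save(p['image'],'w20')
for q,zl,zh in [('frame_mid',.072,.08),('frame_mid',.112,.124),('cap1_mid',.1,.112)]:
  for e in masks(p,q):
    try: print(q,round(e['score'],2),np.round(e['at']),rect(W,e['region'],zl,zh))
    except Exception: pass
tip(509.5,-5.2,86,95)
" 2>/dev/null
```

```text
frame_mid 0.9 [260. 175.] (array([509.2,  -5.2]), array([112.3, 111.5]), 4.7, 6215, np.float64(76.3))
frame_mid 0.9 [260. 175.] (array([509.3,  -4.9]), array([11.2, 49.7]), 4.6, 700, np.float64(118.3))
t 29.6 tcp [511.7  -5.  188.8] shift [ -0.   -2.2 143.8] rot [-0.  -0.  -0.2] F [-0.   0.6  0.6] gap 34.2
```

View pics/w20.png

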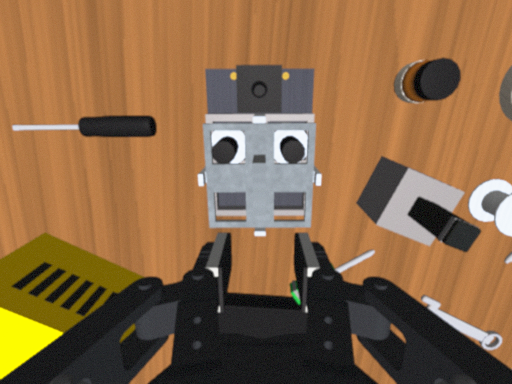

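arm_command([
  {"x":0,"y":-2,"z":50,"rx":0,"ry":0,"rz":0,"hand":0.2},
  {"x":0,"y":-2,"z":95,"rx":0,"ry":0,"rz":0,"hand":0.2},
  {"x":0,"y":-2,"z":130,"rx":0,"ry":0,"rz":0,"hand":0.2},
  {"x":0,"y":-2,"z":143,"rx":0,"ry":0,"rz":0,"hand":0.2},
  {"x":0,"y":-2,"z":143,"rx":0,"ry":0,"rz":0,"hand":0.2},
  {"x":0,"y":-2,"z":143,"rx":0,"ry":0,"rz":0,"hand":1},
  {"x":0,"y":-2,"z":143,"rx":0,"ry":0,"rz":0,"hand":1},
  {"x":0,"y":-2,"z":143,"rx":0,"ry":0,"rz":0,"hand":1},
  {"x":0,"y":-2,"z":143,"rx":0,"ry":0,"rz":0,"hand":1},
], force=60)

```text
clock: 30.75
tcp_pos: [0.5109, -0.0053, 0.0478]
orientation: [0.001, 0.677, 0.736, 0.001]
wrist_force: [0.6, 0.3, 6.0]
finger_gap: 0.0113
```

arm_command([
  {"x":0,"y":0,"z":-4,"rx":0,"ry":0,"rz":0,"hand":1},
  {"x":0,"y":0,"z":-10,"rx":0,"ry":0,"rz":0,"hand":1},
  {"x":0,"y":0,"z":-18,"rx":0,"ry":0,"rz":0,"hand":1},
  {"x":0,"y":0,"z":-28,"rx":0,"ry":0,"rz":0,"hand":1},
  {"x":0,"y":0,"z":-40,"rx":0,"ry":0,"rz":0,"hand":1},
  {"x":0,"y":0,"z":-55,"rx":0,"ry":0,"rz":0,"hand":1},
  {"x":0,"y":0,"z":-80,"rx":0,"ry":0,"rz":0,"hand":1},
  {"x":0,"y":0,"z":-110,"rx":0,"ry":0,"rz":0,"hand":1},
  {"x":0,"y":0,"z":-130,"rx":0,"ry":0,"rz":0,"hand":1},
  {"x":0,"y":0,"z":-130,"rx":0,"ry":0,"rz":0,"hand":1},
])

```text
clock: 32.0
tcp_pos: [0.5108, -0.0053, 0.1785]
orientation: [0.002, 0.677, 0.736, 0.001]
wrist_force: [0.5, 0.1, -1.9]
finger_gap: 0.0111
```

```bash
python3 -c "
from h import *
ps=cam('scene');save(ps['image'],'s21');W=cloud(ps)
for e in masks(ps,'cover_mid'): print(e['at'],rect(W,e['region'],.12,.135))
go(415,318.5,178,91.7)
" 2>/dev/null
```

```text
[383.4, 163.5] (array([576.3, 323.3]), array([144.2, 193.3]), 1.6, 3023, np.float64(129.8))
[129.3, 155.2] (array([ 276.2, -229.8]), array([141.7, 196.4]), 65.5, 2810, np.float64(126.7))
t 32.1 tcp [509.2  -5.  176. ] shift [330.3 -66.9  -2. ] rot [0.  0.  3.1] F [ 0.2  1.1 -1.9] gap 11.1
```

View pics/s21.png

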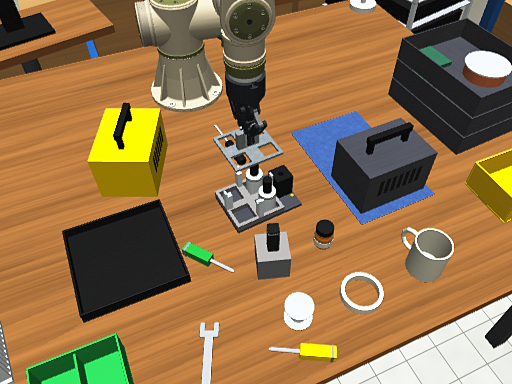

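arm_command([
  {"x":45,"y":-9,"z":-2,"rx":0,"ry":0,"rz":0,"hand":1},
  {"x":95,"y":-19,"z":-2,"rx":0,"ry":0,"rz":1,"hand":1},
  {"x":145,"y":-29,"z":-2,"rx":0,"ry":0,"rz":2,"hand":1},
  {"x":195,"y":-39,"z":-2,"rx":0,"ry":0,"rz":3,"hand":1},
  {"x":245,"y":-50,"z":-2,"rx":0,"ry":0,"rz":3,"hand":1},
  {"x":295,"y":-60,"z":-2,"rx":0,"ry":0,"rz":3,"hand":1},
  {"x":320,"y":-65,"z":-2,"rx":0,"ry":0,"rz":3,"hand":1},
  {"x":330,"y":-67,"z":-2,"rx":0,"ry":0,"rz":3,"hand":1},
  {"x":330,"y":-67,"z":-2,"rx":0,"ry":0,"rz":3,"hand":1},
  {"x":330,"y":-67,"z":-2,"rx":0,"ry":0,"rz":3,"hand":1},
])

```text
clock: 33.35
tcp_pos: [0.4153, 0.3172, 0.1778]
orientation: [0.0, 0.696, 0.718, -0.0]
wrist_force: [1.3, -1.2, -2.0]
finger_gap: 0.0117
```

```bash
python3 -c "
from h import *
ps=cam('scene');save(ps['image'],'s22');W=cloud(ps)
go(415,318.5,-17,91.7)
" 2>/dev/null
```

```text
t 33.4 tcp [415.4 317.2 177.9] shift [  1.5  -0.3 194.9] rot [-0.  0. -0.] F [ 0.6 -0.2 -1.6] gap 11.1
```

View pics/s22.png

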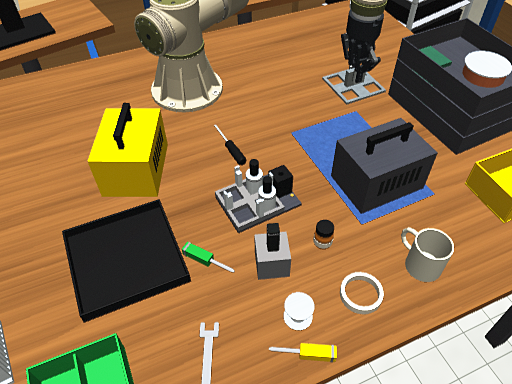

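arm_command([
  {"x":1.5,"y":0,"z":40,"rx":0,"ry":0,"rz":0,"hand":1},
  {"x":1.5,"y":0,"z":80,"rx":0,"ry":0,"rz":0,"hand":1},
  {"x":1.5,"y":0,"z":120,"rx":0,"ry":0,"rz":0,"hand":1},
  {"x":1.5,"y":0,"z":155,"rx":0,"ry":0,"rz":0,"hand":1},
  {"x":1.5,"y":0,"z":178,"rx":0,"ry":0,"rz":0,"hand":1},
  {"x":1.5,"y":0,"z":190,"rx":0,"ry":0,"rz":0,"hand":1},
  {"x":1.5,"y":0,"z":194,"rx":0,"ry":0,"rz":0,"hand":1},
  {"x":1.5,"y":0,"z":196,"rx":0,"ry":0,"rz":0,"hand":1},
  {"x":1.5,"y":0,"z":197,"rx":0,"ry":0,"rz":0,"hand":1},
  {"x":1.5,"y":0,"z":197,"rx":0,"ry":0,"rz":0,"hand":1},
])

```text
clock: 34.65
tcp_pos: [0.4155, 0.32, -0.0183]
orientation: [0.0, 0.696, 0.718, 0.001]
wrist_force: [0.3, -0.4, -0.9]
finger_gap: 0.0112
```

```bash
python3 -c "
from h import *
go(415,318.5,-20,91.7)
" 2>/dev/null
```

```text
t 34.6 tcp [415.5 320.  -18.3] shift [-1.5 -0.5  1.7] rot [ 0.1 -0.   0.1] F [ 0.3 -0.4 -0.9] gap 11.2
```

arm_command([
  {"x":0,"y":0,"z":1.5,"rx":0,"ry":0,"rz":0,"hand":1},
  {"x":0,"y":0,"z":1.5,"rx":0,"ry":0,"rz":0,"hand":0.6},
  {"x":0,"y":0,"z":1.5,"rx":0,"ry":0,"rz":0,"hand":0.2},
  {"x":0,"y":0,"z":1.5,"rx":0,"ry":0,"rz":0,"hand":0.2},
  {"x":0,"y":0,"z":1.5,"rx":0,"ry":0,"rz":0,"hand":0.2},
  {"x":0,"y":0,"z":-30,"rx":0,"ry":0,"rz":0,"hand":0.2},
  {"x":0,"y":0,"z":-80,"rx":0,"ry":0,"rz":0,"hand":0.2},
  {"x":0,"y":0,"z":-130,"rx":0,"ry":0,"rz":0,"hand":0.2},
  {"x":0,"y":0,"z":-190,"rx":0,"ry":0,"rz":0,"hand":0.2},
  {"x":0,"y":0,"z":-220,"rx":0,"ry":0,"rz":0,"hand":0.2},
])

```text
clock: 35.9
tcp_pos: [0.4162, 0.3204, 0.2048]
orientation: [0.001, 0.696, 0.718, 0.002]
wrist_force: [0.5, 0.6, -0.8]
finger_gap: 0.0343
```

```bash
python3 -c "
from h import *
ps=cam('top');save(ps['image'],'t23');W=cloud(ps)
a=np.radians(5)
for sx in (-32,32):
  for sy in (-57,7):
    c=np.array([.5075+(sx*np.cos(a)-sy*np.sin(a))/1000,.0197+(sx*np.sin(a)+sy*np.cos(a))/1000])
    m=np.hypot(W[...,0]-c[0],W[...,1]-c[1])<.035
    try: print(sx,sy,np.round(c*1000,1),'neck',rect(W,m,.1,.112),'can',rect(W,m,.06,.073))
    except Exception: print(sx,sy,'no')
for e in masks(ps,'cover_mid')+masks(ps,'frame_mid'): print(e['at'],rect(W,e['region'],.12,.138),rect(W,e['region'],.005,.014))
for e in masks(ps,'cap1_mid'): print(e['at'],rect(W,e['region'],.1,.112))
tip(480,30,240,5)
" 2>/dev/null
```

```text
-32 -57 [480.6 -39.9] neck (array([0., 0.]), array([0., 0.]), 0.0, 0, np.float64(nan)) can (array([486.2, -32.9]), array([ 8.7, 67.6]), 48.3, 12, np.float64(69.6))
-32 7 [475.   23.9] neck (array([474.1,  24. ]), array([18.8, 18.8]), 89.1, 66, np.float64(107.9)) can (array([479. ,  18.7]), array([50. , 53.3]), 3.0, 182, np.float64(67.5))
32 -57 [544.3 -34.3] neck (array([0., 0.]), array([0., 0.]), 0.0, 0, np.float64(nan)) can (array([538.7, -29.6]), array([68.2,  8. ]), 51.0, 11, np.float64(69.1))
32 7 [538.8  29.5] neck (array([537.9,  30.2]), array([19.1, 19.1]), 89.4, 67, np.float64(107.8)) can (array([534.2,  24.2]), array([49.4, 53.3]), 89.8, 166, np.float64(67.3))
[113.5, 188.7] (array([575.3, 323.5]), array([140.5, 190.9]), 1.8, 4493, np.float64(129.8)) (array([528.7, 292.2]), array([106.2, 231.5]), 36.5, 61, np.float64(8.4))
[347.0, 316.1] (array([ 275.6, -229.8]), array([140.7, 189.9]), 66.0, 4805, np.float64(126.6)) (array([ 299.9, -164.5]), array([  2.1, 176.2]), 66.0, 39, np.float64(10.6))
[123.0, 255.8] (array([0., 0.]), array([0., 0.]), 0.0, 0, np.float64(nan)) (array([415.7, 320.2]), array([109.5, 113. ]), 1.6, 832, np.float64(8.8))
[371.1, 201.2] (array([0., 0.]), array([0., 0.]), 0.0, 0, np.float64(nan)) (array([ 537. , -317.5]), array([227.9, 228.2]), 0.1, 3454, np.float64(6.4))
[256.2, 147.6] (array([0., 0.]), array([0., 0.]), 0.0, 0, np.float64(nan))
t 36.1 tcp [415.2 319.8 201.1] shift [-291.7   55.8    2.1] rot [ 0.  -0.  86.8] F [ 0.3 -0.5 -1.4] gap 34.0
```

View pics/t23.png

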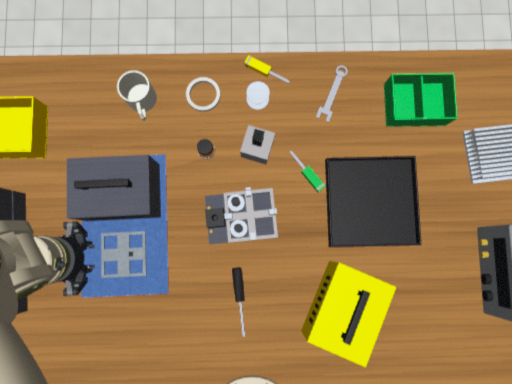

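```bash
python3 -c "
from h import *
tip(538,30,230,95)
" 2>/dev/null
```

```text
t 36.1 tcp [415.2 319.8 201.1] shift [-293.5  113.7   12.1] rot [ 0.  -0.  -3.2] F [ 0.3 -0.5 -1.4] gap 34.0
```

arm_command([
  {"x":-55,"y":20,"z":0,"rx":0,"ry":0,"rz":0,"hand":0},
  {"x":-110,"y":42,"z":6,"rx":0,"ry":0,"rz":-3,"hand":0},
  {"x":-165,"y":64,"z":12,"rx":0,"ry":0,"rz":-3,"hand":0},
  {"x":-220,"y":85,"z":12,"rx":0,"ry":0,"rz":-3,"hand":0},
  {"x":-270,"y":105,"z":12,"rx":0,"ry":0,"rz":-3,"hand":0},
  {"x":-293,"y":114,"z":12,"rx":0,"ry":0,"rz":-3,"hand":0},
  {"x":-293,"y":114,"z":12,"rx":0,"ry":0,"rz":-3,"hand":0},
  {"x":-293,"y":114,"z":12,"rx":0,"ry":0,"rz":-3,"hand":0},
])

```text
clock: 37.1
tcp_pos: [0.5369, 0.0309, 0.1877]
orientation: [-0.001, 0.677, 0.736, -0.001]
wrist_force: [-0.6, -0.1, 0.4]
finger_gap: 0.0429
```

```bash
python3 -c "
from h import *
p=cam('wrist');W=cloud(p);save(p['image'],'w24')
for c in ([.538,.030],[.4745,.024]):
    m=np.hypot(W[...,0]-c[0],W[...,1]-c[1])<.025
    q=W[m&(W[...,2]>.104)&(W[...,2]<.113)]
    print(cv2.minEnclosingCircle((q[:,:2]*1000).astype(np.float32)),len(q))
tip(538,30,80,95)
" 2>/dev/null
```

```text
((537.399658203125, 30.10357093811035), 11.117998123168945) 418
((474.0811462402344, 24.69097328186035), 11.107268333435059) 415
t 37.1 tcp [537.   31.3 188.1] shift [ -1.4   1.2 149.1] rot [-0.1 -0.  -0.2] F [ 0.2 -0.2 -0.5] gap 42.8
```

View pics/w24.png

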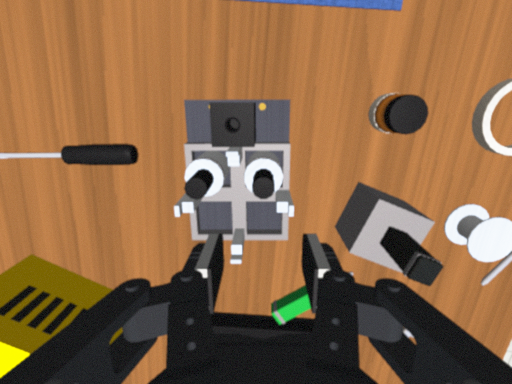

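The wrist picture shows two caps, necks at (202,183) and (263,183), and the other two pockets are empty. Grasping the first at (537.5,30.1).

arm_command([
  {"x":-1,"y":0.5,"z":50,"rx":0,"ry":0,"rz":0,"hand":0},
  {"x":-1,"y":0.5,"z":95,"rx":0,"ry":0,"rz":0,"hand":0},
  {"x":-1,"y":0.5,"z":135,"rx":0,"ry":0,"rz":0,"hand":0},
  {"x":-1,"y":0.5,"z":149,"rx":0,"ry":0,"rz":0,"hand":0},
  {"x":-1,"y":0.5,"z":149,"rx":0,"ry":0,"rz":0,"hand":0},
  {"x":-1,"y":0.5,"z":149,"rx":0,"ry":0,"rz":0,"hand":1},
  {"x":-1,"y":0.5,"z":149,"rx":0,"ry":0,"rz":0,"hand":1},
  {"x":-1,"y":0.5,"z":149,"rx":0,"ry":0,"rz":0,"hand":1},
  {"x":-1,"y":0.5,"z":149,"rx":0,"ry":0,"rz":0,"hand":1},
], force=50)

```text
clock: 38.28
tcp_pos: [0.5401, 0.0294, 0.0418]
orientation: [0.001, 0.677, 0.736, 0.001]
wrist_force: [-1.3, 0.7, 6.7]
finger_gap: 0.0207
```

arm_command([
  {"x":0,"y":0,"z":-6,"rx":0,"ry":0,"rz":0,"hand":1},
  {"x":0,"y":0,"z":-16,"rx":0,"ry":0,"rz":0,"hand":1},
  {"x":0,"y":0,"z":-30,"rx":0,"ry":0,"rz":0,"hand":1},
  {"x":0,"y":0,"z":-50,"rx":0,"ry":0,"rz":0,"hand":1},
  {"x":0,"y":0,"z":-75,"rx":0,"ry":0,"rz":0,"hand":1},
  {"x":0,"y":0,"z":-100,"rx":0,"ry":0,"rz":0,"hand":1},
  {"x":0,"y":0,"z":-120,"rx":0,"ry":0,"rz":0,"hand":1},
  {"x":0,"y":0,"z":-120,"rx":0,"ry":0,"rz":0,"hand":1},
])

```text
clock: 39.28
tcp_pos: [0.5401, 0.0293, 0.1625]
orientation: [0.002, 0.677, 0.736, 0.001]
wrist_force: [0.6, -0.2, -1.2]
finger_gap: 0.0208
```

```bash
python3 -c "
from h import *
p=cam('scene');save(p['image'],'s25')
go(590,-335,159,95)
" 2>/dev/null
```

```text
t 39.3 tcp [539.2  29.4 161. ] shift [-367.3   20.2    2.2] rot [ 0.1  0.  -0.2] F [ 0.   0.7 -2.4] gap 20.6
```

View pics/s25.png

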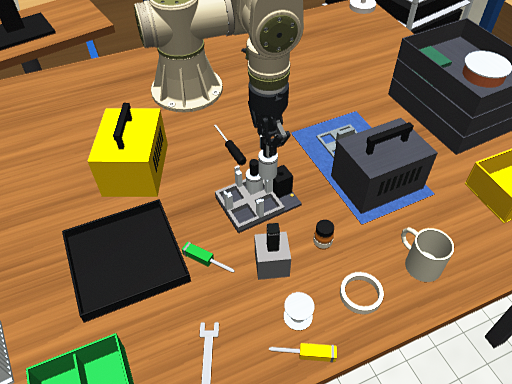

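arm_command([
  {"x":-40,"y":2,"z":2,"rx":0,"ry":0,"rz":0,"hand":1},
  {"x":-90,"y":5,"z":2,"rx":0,"ry":0,"rz":0,"hand":1},
  {"x":-140,"y":8,"z":2,"rx":0,"ry":0,"rz":0,"hand":1},
  {"x":-190,"y":11,"z":2,"rx":0,"ry":0,"rz":0,"hand":1},
  {"x":-240,"y":14,"z":2,"rx":0,"ry":0,"rz":0,"hand":1},
  {"x":-290,"y":16,"z":2,"rx":0,"ry":0,"rz":0,"hand":1},
  {"x":-335,"y":18,"z":2,"rx":0,"ry":0,"rz":0,"hand":1},
  {"x":-360,"y":20,"z":2,"rx":0,"ry":0,"rz":0,"hand":1},
  {"x":-367,"y":20,"z":2,"rx":0,"ry":0,"rz":0,"hand":1},
  {"x":-367,"y":20,"z":2,"rx":0,"ry":0,"rz":0,"hand":1},
])

```text
clock: 40.58
tcp_pos: [0.5886, -0.334, 0.1571]
orientation: [-0.001, 0.677, 0.736, 0.0]
wrist_force: [0.1, -0.4, -1.5]
finger_gap: 0.0206
```

```bash
python3 -c "
from h import *
p=cam('scene');save(p['image'],'s26')
go(590,-335,38.8,95)
" 2>/dev/null
```

```text
t 40.6 tcp [ 588.8 -333.4  157.5] shift [ -1.8   1.2 118.7] rot [-0.1 -0.1 -0.2] F [-0.5 -0.7 -1.3] gap 21.1
```

View pics/s26.png

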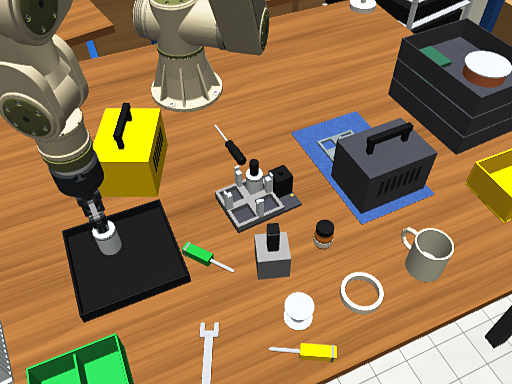

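arm_command([
  {"x":-1,"y":1,"z":30,"rx":0,"ry":0,"rz":0,"hand":1},
  {"x":-1,"y":1,"z":60,"rx":0,"ry":0,"rz":0,"hand":1},
  {"x":-1,"y":1,"z":88,"rx":0,"ry":0,"rz":0,"hand":1},
  {"x":-1,"y":1,"z":106,"rx":0,"ry":0,"rz":0,"hand":1},
  {"x":-1,"y":1,"z":114,"rx":0,"ry":0,"rz":0,"hand":1},
  {"x":-1,"y":1,"z":116.5,"rx":0,"ry":0,"rz":0,"hand":1},
  {"x":-1,"y":1,"z":118,"rx":0,"ry":0,"rz":0,"hand":1},
  {"x":-1,"y":1,"z":119,"rx":0,"ry":0,"rz":0,"hand":1},
  {"x":-1,"y":1,"z":119,"rx":0,"ry":0,"rz":0,"hand":1},
])

```text
clock: 41.75
tcp_pos: [0.5905, -0.3357, 0.0396]
orientation: [0.0, 0.677, 0.736, 0.0]
wrist_force: [0.1, 0.7, -1.4]
finger_gap: 0.0205
```

arm_command([
  {"x":0,"y":0,"z":0.7,"rx":0,"ry":0,"rz":0,"hand":1},
  {"x":0,"y":0,"z":1.2,"rx":0,"ry":0,"rz":0,"hand":1},
  {"x":0,"y":0,"z":1.2,"rx":0,"ry":0,"rz":0,"hand":1},
])

```text
clock: 42.12
tcp_pos: [0.5905, -0.3359, 0.0389]
orientation: [0.001, 0.677, 0.736, -0.0]
wrist_force: [-1.8, -0.8, 6.5]
finger_gap: 0.0205
```

Contact (6.5 N up). Releasing gently and rising.

arm_command([
  {"x":0,"y":0,"z":-0.5,"rx":0,"ry":0,"rz":0,"hand":0.45},
  {"x":0,"y":0,"z":-0.5,"rx":0,"ry":0,"rz":0,"hand":0.2},
  {"x":0,"y":0,"z":-0.5,"rx":0,"ry":0,"rz":0,"hand":0},
  {"x":0,"y":0,"z":-0.5,"rx":0,"ry":0,"rz":0,"hand":0},
  {"x":0,"y":0,"z":-0.5,"rx":0,"ry":0,"rz":0,"hand":0},
  {"x":0,"y":0,"z":-20,"rx":0,"ry":0,"rz":0,"hand":0},
  {"x":0,"y":0,"z":-60,"rx":0,"ry":0,"rz":0,"hand":0},
  {"x":0,"y":0,"z":-110,"rx":0,"ry":0,"rz":0,"hand":0},
  {"x":0,"y":0,"z":-150,"rx":0,"ry":0,"rz":0,"hand":0},
  {"x":0,"y":0,"z":-150,"rx":0,"ry":0,"rz":0,"hand":0},
])

```text
clock: 43.38
tcp_pos: [0.5923, -0.3369, 0.1927]
orientation: [0.004, 0.677, 0.736, 0.0]
wrist_force: [1.2, -0.1, -1.0]
finger_gap: 0.0429
```

```bash
python3 -c "
from h import *
p=cam('top');save(p['image'],'t27');W=cloud(p)
for c in ([.5905,-.336],[.4745,.024]):
    m=np.hypot(W[...,0]-c[0],W[...,1]-c[1])<.03
    q=W[m&(W[...,2]>.1)&(W[...,2]<.113)]
    if len(q): print(cv2.minEnclosingCircle((q[:,:2]*1000).astype(np.float32)),len(q),np.median(q[:,2]))
for e in masks(p,'cover_mid')+masks(p,'frame_mid'): print(e['at'],rect(W,e['region'],.12,.138),rect(W,e['region'],.005,.014))
go(474.3,24.5,189,95)
" 2>/dev/null
```

```text
((589.0983276367188, -334.7941589355469), 11.43135929107666) 68 0.10425153743606008
((474.2308654785156, 24.03110122680664), 10.530363082885742) 68 0.10791610026123329
[110.3, 185.8] (array([575.5, 323.5]), array([141., 191.]), 2.0, 4513, np.float64(129.8)) (array([533.7, 286.1]), array([108.1, 230.5]), 39.3, 53, np.float64(8.7))
[126.3, 245.2] (array([0., 0.]), array([0., 0.]), 0.0, 0, np.float64(nan)) (array([438.3, 309.5]), array([112.7, 115.6]), 1.7, 1084, np.float64(8.8))
[241.0, 212.4] (array([0., 0.]), array([0., 0.]), 0.0, 0, np.float64(nan)) (array([508.3,  23.6]), array([122.6, 167.9]), 4.9, 1380, np.float64(8.1))
t 43.5 tcp [ 589.8 -335.2  186.9] shift [368.1 -85.2  -1.7] rot [-0.1 -0.  -0.2] F [ 0.2 -0.5 -1.1] gap 42.8
```

View pics/t27.png

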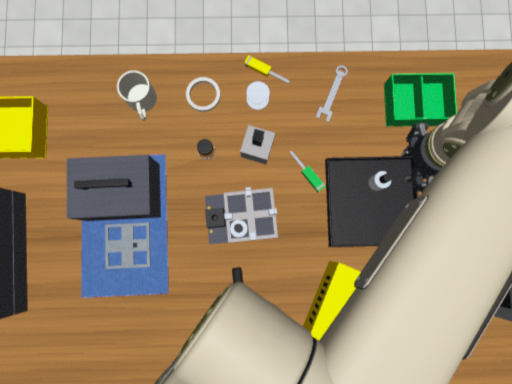

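The frame was knocked about 25 mm, to (438,310). It is still flat, on the mat, and clear of the cover, so I'll recheck it at the end. Now the second cap.

arm_command([
  {"x":45,"y":-10,"z":-2,"rx":0,"ry":0,"rz":0,"hand":0},
  {"x":100,"y":-23,"z":-2,"rx":0,"ry":0,"rz":0,"hand":0},
  {"x":155,"y":-36,"z":-2,"rx":0,"ry":0,"rz":0,"hand":0},
  {"x":210,"y":-49,"z":-2,"rx":0,"ry":0,"rz":0,"hand":0},
  {"x":265,"y":-61,"z":-2,"rx":0,"ry":0,"rz":0,"hand":0},
  {"x":315,"y":-73,"z":-2,"rx":0,"ry":0,"rz":0,"hand":0},
  {"x":355,"y":-82,"z":-2,"rx":0,"ry":0,"rz":0,"hand":0},
  {"x":368,"y":-85,"z":-2,"rx":0,"ry":0,"rz":0,"hand":0},
  {"x":368,"y":-85,"z":-2,"rx":0,"ry":0,"rz":0,"hand":0},
  {"x":368,"y":-85,"z":-2,"rx":0,"ry":0,"rz":0,"hand":0},
])

```text
clock: 44.78
tcp_pos: [0.4752, 0.0232, 0.1894]
orientation: [-0.0, 0.677, 0.736, -0.0]
wrist_force: [0.2, -0.7, -0.7]
finger_gap: 0.0427
```

```bash
python3 -c "
from h import *
p=cam('wrist');W=cloud(p);save(p['image'],'w28')
for c in ([.4745,.024],):
    m=np.hypot(W[...,0]-c[0],W[...,1]-c[1])<.025
    q=W[m&(W[...,2]>.104)&(W[...,2]<.113)]
    print(cv2.minEnclosingCircle((q[:,:2]*1000).astype(np.float32)),len(q))
tip(474.3,24.4,81,95)
" 2>/dev/null
```

```text
((474.25628662109375, 24.520191192626953), 10.828035354614258) 409
t 44.8 tcp [475.3  23.  189.5] shift [  1.5  -0.8 149.5] rot [-0.   0.  -0.3] F [-0.  -0.3 -0.1] gap 42.7
```

arm_command([
  {"x":1,"y":-2,"z":50,"rx":0,"ry":0,"rz":0,"hand":0},
  {"x":1,"y":-2,"z":95,"rx":0,"ry":0,"rz":0,"hand":0},
  {"x":1,"y":-2,"z":135,"rx":0,"ry":0,"rz":0,"hand":0},
  {"x":1,"y":-2,"z":149,"rx":0,"ry":0,"rz":0,"hand":0},
  {"x":1,"y":-2,"z":149,"rx":0,"ry":0,"rz":0,"hand":0},
  {"x":1,"y":-2,"z":149,"rx":0,"ry":0,"rz":0,"hand":1},
  {"x":1,"y":-2,"z":149,"rx":0,"ry":0,"rz":0,"hand":1},
  {"x":1,"y":-2,"z":149,"rx":0,"ry":0,"rz":0,"hand":1},
  {"x":1,"y":-2,"z":149,"rx":0,"ry":0,"rz":0,"hand":1},
], force=50)

```text
clock: 45.95
tcp_pos: [0.4745, 0.0246, 0.0426]
orientation: [0.002, 0.677, 0.736, 0.001]
wrist_force: [-0.2, -0.7, 5.8]
finger_gap: 0.0208
```

arm_command([
  {"x":0,"y":0,"z":-6,"rx":0,"ry":0,"rz":0,"hand":1},
  {"x":0,"y":0,"z":-16,"rx":0,"ry":0,"rz":0,"hand":1},
  {"x":0,"y":0,"z":-30,"rx":0,"ry":0,"rz":0,"hand":1},
  {"x":0,"y":0,"z":-50,"rx":0,"ry":0,"rz":0,"hand":1},
  {"x":0,"y":0,"z":-75,"rx":0,"ry":0,"rz":0,"hand":1},
  {"x":0,"y":0,"z":-100,"rx":0,"ry":0,"rz":0,"hand":1},
  {"x":0,"y":0,"z":-120,"rx":0,"ry":0,"rz":0,"hand":1},
  {"x":0,"y":0,"z":-120,"rx":0,"ry":0,"rz":0,"hand":1},
])

```text
clock: 46.95
tcp_pos: [0.474, 0.0248, 0.163]
orientation: [0.002, 0.677, 0.736, 0.001]
wrist_force: [0.5, -0.2, -2.0]
finger_gap: 0.0208
```

```bash
python3 -c "
from h import *
p=cam('scene');save(p['image'],'s29')
go(490,-285,159,95)
" 2>/dev/null
```

```text
t 47.0 tcp [473.2  24.9 161.7] shift [-310.3   -9.1    2.8] rot [ 0.1  0.  -0.2] F [ 0.2 -0.7 -1.6] gap 20.3
```

View pics/s29.png

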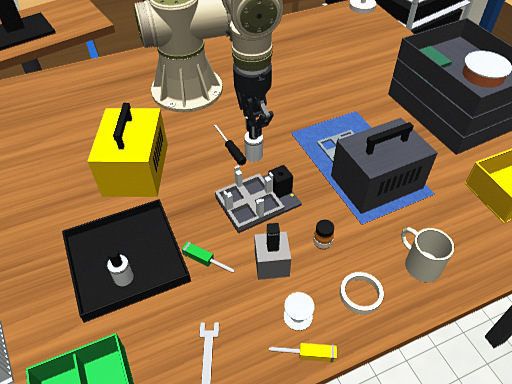

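arm_command([
  {"x":-40,"y":0,"z":2,"rx":0,"ry":0,"rz":0,"hand":1},
  {"x":-90,"y":1,"z":2,"rx":0,"ry":0,"rz":0,"hand":1},
  {"x":-140,"y":2,"z":2,"rx":0,"ry":0,"rz":0,"hand":1},
  {"x":-190,"y":4,"z":2,"rx":0,"ry":0,"rz":0,"hand":1},
  {"x":-235,"y":5,"z":2,"rx":0,"ry":0,"rz":0,"hand":1},
  {"x":-275,"y":6,"z":2,"rx":0,"ry":0,"rz":0,"hand":1},
  {"x":-298,"y":6,"z":2,"rx":0,"ry":0,"rz":0,"hand":1},
  {"x":-302,"y":6,"z":2,"rx":0,"ry":0,"rz":0,"hand":1},
  {"x":-302,"y":6,"z":2,"rx":0,"ry":0,"rz":0,"hand":1},
  {"x":-302,"y":6,"z":2,"rx":0,"ry":0,"rz":0,"hand":1},
])

```text
clock: 48.25
tcp_pos: [0.5039, -0.274, 0.159]
orientation: [-0.0, 0.676, 0.737, 0.0]
wrist_force: [-0.9, 1.1, -1.4]
finger_gap: 0.0204
```

```bash
python3 -c "
from h import *
p=cam('scene');save(p['image'],'s30')
go(505,-275,39.6,95)
" 2>/dev/null
```

```text
t 48.3 tcp [ 504.  -274.1  159.1] shift [ -1.    1.  119.5] rot [-0.  -0.  -0.1] F [-0.2  0.  -1. ] gap 20.4
```

View pics/s30.png

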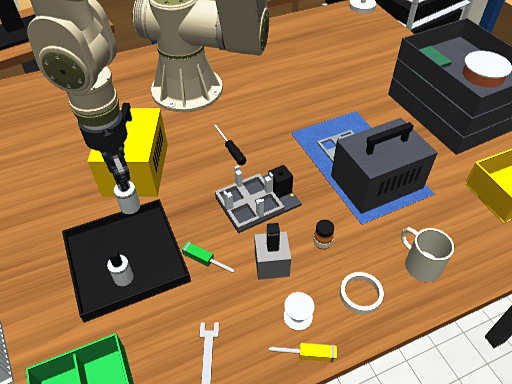

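arm_command([
  {"x":-1,"y":1,"z":30,"rx":0,"ry":0,"rz":0,"hand":1},
  {"x":-1,"y":1,"z":60,"rx":0,"ry":0,"rz":0,"hand":1},
  {"x":-1,"y":1,"z":88,"rx":0,"ry":0,"rz":0,"hand":1},
  {"x":-1,"y":1,"z":106,"rx":0,"ry":0,"rz":0,"hand":1},
  {"x":-1,"y":1,"z":114,"rx":0,"ry":0,"rz":0,"hand":1},
  {"x":-1,"y":1,"z":117,"rx":0,"ry":0,"rz":0,"hand":1},
  {"x":-1,"y":1,"z":119,"rx":0,"ry":0,"rz":0,"hand":1},
  {"x":-1,"y":1,"z":120,"rx":0,"ry":0,"rz":0,"hand":1},
  {"x":-1,"y":1,"z":120,"rx":0,"ry":0,"rz":0,"hand":1},
])

```text
clock: 49.42
tcp_pos: [0.5055, -0.2768, 0.0397]
orientation: [0.001, 0.677, 0.736, 0.0]
wrist_force: [-0.8, 0.0, 1.8]
finger_gap: 0.0202
```

arm_command([
  {"x":0,"y":0,"z":0.7,"rx":0,"ry":0,"rz":0,"hand":1},
  {"x":0,"y":0,"z":1,"rx":0,"ry":0,"rz":0,"hand":1},
  {"x":0,"y":0,"z":1,"rx":0,"ry":0,"rz":0,"hand":1},
])

```text
clock: 49.8
tcp_pos: [0.5056, -0.2769, 0.0397]
orientation: [0.001, 0.677, 0.736, 0.0]
wrist_force: [-1.7, 1.5, 8.7]
finger_gap: 0.0206
```

arm_command([
  {"x":0,"y":0,"z":-0.5,"rx":0,"ry":0,"rz":0,"hand":0.45},
  {"x":0,"y":0,"z":-0.5,"rx":0,"ry":0,"rz":0,"hand":0.2},
  {"x":0,"y":0,"z":-0.5,"rx":0,"ry":0,"rz":0,"hand":0},
  {"x":0,"y":0,"z":-0.5,"rx":0,"ry":0,"rz":0,"hand":0},
  {"x":0,"y":0,"z":-0.5,"rx":0,"ry":0,"rz":0,"hand":0},
  {"x":0,"y":0,"z":-20,"rx":0,"ry":0,"rz":0,"hand":0},
  {"x":0,"y":0,"z":-60,"rx":0,"ry":0,"rz":0,"hand":0},
  {"x":0,"y":0,"z":-110,"rx":0,"ry":0,"rz":0,"hand":0},
  {"x":0,"y":0,"z":-150,"rx":0,"ry":0,"rz":0,"hand":0},
  {"x":0,"y":0,"z":-170,"rx":0,"ry":0,"rz":0,"hand":0},
])

```text
clock: 51.05
tcp_pos: [0.5059, -0.277, 0.2108]
orientation: [0.002, 0.677, 0.736, 0.0]
wrist_force: [0.5, 0.3, 0.0]
finger_gap: 0.0427
```

```bash
cat > chk.py <<'E'
from h import *
tag=sys.argv[1]
p=cam('top');save(p['image'],'t'+tag);W=cloud(p)
ps=cam('scene');save(ps['image'],'s'+tag);Ws=cloud(ps)
for nm,W_ in (('top',W),('scene',Ws)):
  for c in ([.5905,-.336],[.5056,-.2769],[.537,.030],[.4745,.024]):
    m=np.hypot(W_[...,0]-c[0],W_[...,1]-c[1])<.03
    q=W_[m&(W_[...,2]>.09)&(W_[...,2]<.113)]
    if len(q): print(nm,c,np.round(cv2.minEnclosingCircle((q[:,:2]*1000).astype(np.float32))[0]),len(q),np.median(q[:,2]))
  m=np.hypot(W_[...,0]-.438,W_[...,1]-.3095)<.09
  print(nm,'frame plate',rect(W_,m,.006,.013),'fin',rect(W_,m,.044,.06))
  m=np.hypot(W_[...,0]-.5755,W_[...,1]-.3235)<.13
  print(nm,'cover',rect(W_,m,.126,.135),rect(W_,m,.17,.185))
  m=np.hypot(W_[...,0]-.687,W_[...,1]+.026)<.02
  print(nm,'probe',rect(W_,m,.137,.147))
  m=np.hypot(W_[...,0]-.681,W_[...,1]-.1065)<.03
  print(nm,'jar',rect(W_,m,.055,.07))
go(0,0,0,95)
E
python3 chk.py 31 2>/dev/null
```

```text
top [0.5905, -0.336] [ 593. -325.] 2 0.09714543991276338
top [0.5056, -0.2769] [ 505. -277.] 77 0.10444821156351008
top frame plate (array([427.4, 308. ]), array([156.9, 173.7]), 1.7, 1163, np.float64(8.6)) fin (array([468.9, 311.3]), array([ 73.9, 116.7]), 1.9, 121, np.float64(50.5))
top cover (array([575.3, 323.2]), array([140.6, 190.8]), 1.8, 4373, np.float64(129.8)) (array([574.9, 323.2]), array([ 16.7, 120.3]), 1.5, 417, np.float64(177.6))
top probe (array([688.5, -26.2]), array([24.2, 24. ]), 75.3, 104, np.float64(141.8))
top jar (array([680.8, 106.4]), array([38.4, 38.3]), 87.0, 201, np.float64(62.0))
scene [0.5905, -0.336] [ 590. -336.] 122 0.10321131282245849
scene [0.5056, -0.2769] [ 507. -277.] 105 0.10386715481771644
scene frame plate (array([399.6, 290.3]), array([ 76.7, 160.3]), 33.0, 250, np.float64(8.6)) fin (array([436.4, 309.9]), array([ 7.3, 50.8]), 1.7, 28, np.float64(51.5))
scene cover (array([576.6, 323.5]), array([144.5, 193.6]), 1.7, 2855, np.float64(130.0)) (array([576.8, 322.9]), array([ 18.2, 121.5]), 2.2, 337, np.float64(177.2))
scene probe (array([690.5, -26.7]), array([23.3, 24. ]), 73.3, 130, np.float64(141.8))
scene jar (array([682.3, 106.2]), array([38.8, 37.6]), 4.7, 226, np.float64(62.0))
t 51.1 tcp [ 506.4 -277.4  210.8] shift [ 319.4 -482.3  207.7] rot [ 0.2  0.2 -0.2] F [-0.1  0.2 -0.2] gap 42.6
```

View pics/s31.png

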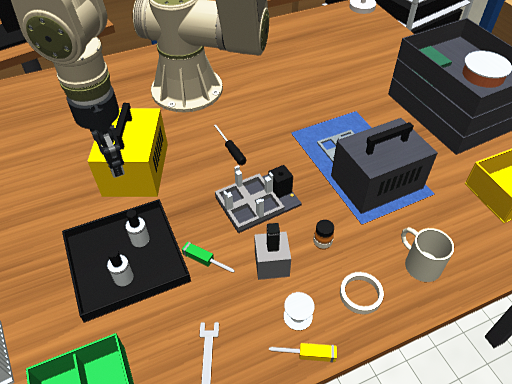

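View pics/t31.png

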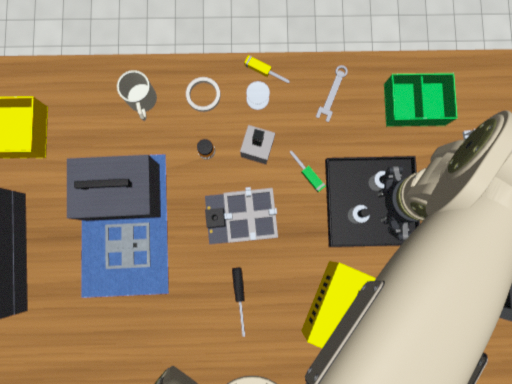

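```bash
python3 -c "
from h import *
print(hand_in())"
```

```text
the job is handed in; nothing more can be done
None
```

The strip-down is finished and handed in at about 51 s of the 210 s; no verdict was reported. Everything was done in the order asked:

- **Cover:** it stands upright on the mat at (575, 323) mm.
- **Dead check:** I held the probe's pin on the bottom of the terminal opening for about 3 s with 5–7 N of contact force. The probe is back in its stand with its top at 142 mm, as before.
- **Frame:** it lies flat on the mat beside the cover, fin up.
- **Capacitors:** the unit held two; both stand upright on the tray floor and all four pockets are empty.
- **Jar:** it measures where it was at the start, within 1 mm.

Some things did not go as expected:

- **Fingertip offset:** the first grip on the cover closed on nothing, because the real fingertips sit about 41 mm behind the reported TCP. The pictures showed this, I corrected for it, and nothing was disturbed.
- **Frame knocked:** after I laid it down, the frame was pushed about 25 mm, from (416, 320) to about (438, 310). It is still flat on the mat and about 11 mm clear of the cover, so I left it.
- **Look-alike probes:** the green and yellow ones fell over during the first seconds without being touched.
- **Last check:** the arm hid one capacitor from the top camera, but the scene camera showed it upright. The top camera's plate and fin outlines for the frame also took in part of the cover. So the frame's final position rests on an earlier top reading and the last scene fin reading of (436, 310).

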